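Turn the test cassettes and clear the lab bench

TASK

Lay every test cassette in the shallow white incubator tray, flat on the tray's floor with its read window facing up (turn over the ones that lie window-down), and once they are all in, press the incubator's start button fully down and let it go. Also clear the bench, before or after: lay the capped tubes in the long low grey tray and stand the sample jars upright in the deep square grey box. Leave the rinse bottle, timer and glass dish where they are.

Things in the scene. Friction and masses are not known exactly. Their poses are not given: they have to be found in the camera images.
- cassette1: test cassette, a flat white plastic block 84 (x) x 44 (y) x 20 mm (z), 90 g; its origin is its centre. One 84 x 44 face (+z) carries a long dark read window and a dark round sample well; the other face (-z) and the edges are plain. Starts window-down on the bench (its z points down). May be absent
- cassette2: test cassette, a flat white plastic block 84 (x) x 44 (y) x 20 mm (z), 90 g; its origin is its centre. One 84 x 44 face (+z) carries a long dark read window and a dark round sample well; the other face (-z) and the edges are plain. Starts window-down on the bench (its z points down). May be absent
- cassette3: test cassette, a flat white plastic block 84 (x) x 44 (y) x 20 mm (z), 90 g; its origin is its centre. One 84 x 44 face (+z) carries a long dark read window and a dark round sample well; the other face (-z) and the edges are plain. Starts window-up. May be absent
- incubator_floor (a point): middle of the top of the incubator tray's floor, 6 mm above the bench. White open tray fixed to the bench, inside 130 (x) x 290 mm (y); its 5 mm rim stands 10 mm above this floor. Room for three cassettes end to end along y, at y = -93, 0, 93 mm. Beyond the +y rim a white block 50 mm wide, 20 mm high, carries the start button
- start_top (a point): centre of the top of the start button, a grey round button 28 mm across in a white housing on the incubator's block; pressed straight down
- start (a joint): travel of the start button: 0 up, 0.006 m fully down; spring, 5 N at full travel; it counts as pressed beyond 0.0045 m and comes back by itself
- tube_tray: long low grey tray fixed to the bench, open on top, 170 (x) x 130 (y) x 30 mm high, 4 mm walls; origin at the centre of its underside (inner floor 4 mm above). For the tubes
- jar_box: deep square grey box fixed to the bench, open on top, 130 x 130 x 60 mm high, 4 mm walls; origin at the centre of its underside (inner floor 4 mm above). For the jars
- tube1: capped sample tube, lying along its x: 110 mm long, round clear body 19 mm thick in the middle, a 24 mm square white cap at +x and a 24 mm square clear foot at -x, so it does not roll; origin on its axis near mid-length (12 mm above what it lies on). 30 g. May be absent
- tube2: capped sample tube, lying along its x: 110 mm long, round clear body 19 mm thick in the middle, a 24 mm square white cap at +x and a 24 mm square clear foot at -x, so it does not roll; origin on its axis near mid-length (12 mm above what it lies on). 30 g. May be absent
- jar1: screw-cap sample jar, clear, amber contents, 40 mm diameter, white cap 45 mm diameter and 14 mm high on top, 54 mm high overall, stands upright; origin at the centre of its underside, +z to the cap. 80 g. May be absent
- jar2: screw-cap sample jar, clear, amber contents, 40 mm diameter, white cap 45 mm diameter and 14 mm high on top, 54 mm high overall, stands upright; origin at the centre of its underside, +z to the cap. 80 g. May be absent
- rinse: small white rinse bottle, 50 mm diameter, 90 mm high, standing beyond the work: leave alone. Origin at the centre of its underside
- timer: grey timer, 60 x 75 x 22 mm with a black round dial on top, lying beyond the work: leave alone. Origin at the centre of its underside
- petri: shallow round glass dish, 90 mm across, 15 mm high, beyond the work: leave alone. Origin at the centre of its underside

How it is judged:
By the outcome, as a careful person would: the job done as asked, in the order asked, and still so for the second after the job is handed in, with the robot touching nothing.
Of cassette1, cassette2, cassette3 only 2 to 3 are there at a start; the rules pass over those that are not, and their reading is None.
Of tube1, tube2, jar1, jar2 only 2 to 4 are there at a start; the rules pass over those that are not, and their reading is None.
At some moment in a run one of cassette1, cassette2, cassette3, tube1, tube2 may be knocked a few centimetres aside while the robot is not near it.
It also fails if it takes over 210 s, if anything falls off the work surface, if the arm or the gripper's body presses on something with over 40 N, if the wrist force passes 120 N, or if a joint passes its speed limit or range.

ROBOT

A 6-joint arm with a two-finger parallel gripper is mounted at the origin on the work surface. World frame = base frame: x ahead of the robot, y to its left, z up, the work surface at z = 0. Lengths are in m, angles in rad, forces in N, time in s.
With the tool pointing down it reaches from about 0.35 to 0.775 m from the base axis. Payload 7.3 kg.
Tool frame: the origin (TCP) lies midway between the tips of the shut fingers; the grasp point (between the pads) lies 19 mm behind it (robot.tcp_to_grasp is the distance from the TCP to the grasp point, in m); z points along the fingers, y is the line along which they close (so a half turn about z gives the same grasp; the last joint's range is limited). The gripper opens to 92 mm and grips with 3 to 60 N. Pads are 19 mm wide; open, the fingers measure 130 mm over their backs; the gripper's body (75 mm by 190 mm) begins 47 mm behind the grasp point.
Start: joints at [-1.4, 0.342, 1.524, -0, 1.275, -0.146], TCP at [0.164, -0.499, 0.227] pointing down, gripper open.
Joint ranges: [-2.53, 2.53], [-0.77, 2.02], [0.04, 2.7], [-1, 4.14], [0.28, 2.66], [-3.11, 3.11]. Speed limits (rad/s): [2.57, 2.57, 3.14, 3.14, 3.14, 3.14].

INTERFACE

Orientations are given as [roll, pitch, yaw] about the fixed x, y, z axes, in that order (R = Rz(yaw) Ry(pitch) Rx(roll)).
In Python, from cell import readout, cams, ticket, robot gives the robot as it stands. The module is installed in compiled form; this text tells all that it offers.
- The arm moves only by the tool jog_arm, never from a script. Its argument "plan" is a list of rows, each a list of 5 numbers: the shift along the world's x, y, z each as a share of 0.08 m, from -1 to 1, then the turn about the world's z as a share of 90 degrees, from -1 to 1, then the opening, from -1 (shut) to 1 (fully open). A call has 1 to 12 rows; each row is the pose to reach, as a shift and turn from the pose commanded when the call began; what a row does not reach only later rows make up. A row lasts 1/10 s, in which the tool goes at most 50 mm and 8.59 degrees, less where a joint would pass 70% of its speed; a pose out of reach is approached as far as the arm can. A call with a number of a shift or a turn outside -1 to 1 is refused whole. A call with a gripper value outside its range is refused whole. The fingers move at their own pace and stop on an object; "squeeze" is the grip in N (left out, the last holds). Time passes only in rows, so rows that repeat a pose let the fingers close. It gives the time, the measured TCP pose, the force, the opening and the grip force at its end, in the units of the state.
- readout.observe(): the state, without advancing time (a new reading comes with each control period).
- cams.read_camera(name): name is "scene" or "top"; returns the picture (420x560x3 uint8, blue, green, red); there is no depth.
- cams.calibration(name): a dict with "K" (3x3 intrinsics, pixels), "world_from_camera" (4x4, takes a point from camera to world coordinates). Camera axes: x right, y down, z forward; pixel columns grow to the right and rows downward; lengths in m; the calibration is good to about 2 mm. A picture is of the moment at which its call begins. calibration takes no time and is no camera call.
- ticket.hand_in(): hands the job in; it is judged then, once.
The state is a dict: "time": time; "qpos": joint angles; "qvel": joint speeds; "joint_efforts": joint torques, N m; "tool_pos": TCP position; "tool_rot": TCP orientation; "contact_force": force on the tool from outside, world axes, zero at the start; "torque": the same for the moment, N m; "opening": finger opening in m; "grip_force": force on a finger pad.
Only numpy, scipy, OpenCV 4.12 (cv2) and the standard library are available. Lean on these libraries where they do the work, as an engineer would, in place of code of your own. Each camera call takes 0.05 s, during which the arm holds its last target. There are 200 camera calls.

## Working session

There is one attempt and no reset: what is moved stays moved. The work goes in short steps, Python scripts to look and compute and a tool call to move; the robot and the scene stay as the last step left them, time stands still between calls to the robot, and variables do not carry over. Pictures are saved under pics/ and viewed, at most 19 in all, crops included, and the job is handed in when it is done.

Besides the shell and the picture viewer there is one more tool, called after "Request:" by a JSON object that holds its "method" and its "body", one argument or row to a line. jog_arm: Moves the arm, as the interface text tells. Shift numbers are shares of 0.08 m and turn numbers shares of 90 degrees, none past 1 either way. Its arguments: {"type":"object","properties":{"plan":{"type":"array"},"squeeze":{"type":"number"}},"required":["plan"]}

```bash
ls; mkdir -p pics; python3 - <<'E'
from cell import readout,cams,robot
import cv2,numpy as np
s=readout.observe();print(s)
for n in("scene","top"):
    im=cams.read_camera(n);cv2.imwrite(f"pics/{n}0.png",im)
    c=cams.calibration(n);print(n,np.round(c["K"],1).tolist(),np.round(c["world_from_camera"],3).tolist())
E
```

```text
pics
{'time': 0.0, 'qpos': array([-1.40001163e+00,  3.42739657e-01,  1.52502026e+00, -6.10486798e-06,
        1.27539615e+00, -1.45979904e-01]), 'qvel': array([-0.0016779 ,  0.00071021, -0.00126608,  0.00030105, -0.00021394,
        0.00098781]), 'joint_efforts': array([-5.58552238e-04, -4.31242812e+01, -2.44221586e+01,  7.18661374e-02,
        5.59503108e-02, -1.02998317e-04]), 'tool_pos': array([ 0.16349344, -0.49846376,  0.22603504]), 'tool_rot': array([-3.14004502e+00, -2.21641998e-04,  3.16766207e-01]), 'contact_force': array([ 0.413021  , -0.30908441,  0.56437957]), 'torque': array([0.01201888, 0.0292306 , 0.02562811]), 'grip_force': 0.0, 'opening': 0.09181603715759643}
scene [[395.4, 0.0, 283.2], [0.0, 395.4, 212.6], [0.0, 0.0, 1.0]] [[0.193, 0.585, -0.788, 1.435], [0.981, -0.1, 0.166, -0.115], [0.018, -0.805, -0.593, 0.676], [0.0, 0.0, 0.0, 1.0]]
top [[508.8, 0.0, 271.3], [0.0, 508.8, 216.3], [0.0, 0.0, 1.0]] [[-0.021, -0.996, 0.083, 0.477], [-1.0, 0.021, -0.007, 0.062], [0.005, -0.083, -0.997, 1.382], [0.0, 0.0, 0.0, 1.0]]
```

View pics/scene0.png

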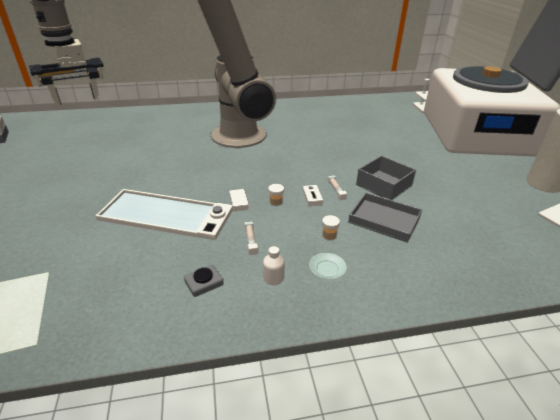

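View pics/top0.png

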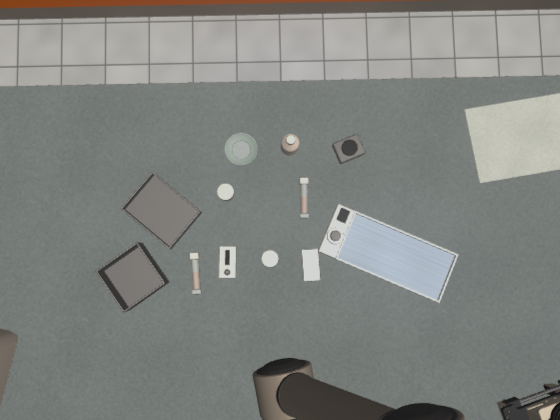

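The top view shows two cassettes, one window-up at (227,262) and one plain at (311,265). The tubes are at (304,198) and (196,273), and the jars at (225,192) and (270,258). The incubator is around (390,255) with its button at (335,236), the tube tray at (162,211) and the jar box at (133,277). The scene view shows the same layout.

```bash
cat > h.py <<'E'
import numpy as np,cv2
from cell import cams,readout
def ray(n,uv):
    c=cams.calibration(n);T=np.array(c["world_from_camera"])
    d=T[:3,:3]@np.linalg.solve(np.array(c["K"]),[uv[0],uv[1],1]);return T[:3,3],d
def plane(n,uv,z):
    o,d=ray(n,uv);return o+d*(z-o[2])/d[2]
def two(a,b):   # a top pixel, b scene pixel -> point, gap
    o1,d1=ray("top",a);o2,d2=ray("scene",b)
    A=np.stack([d1,-d2],1);t=np.linalg.lstsq(A,o2-o1,rcond=None)[0]
    p,q=o1+d1*t[0],o2+d2*t[1];return (p+q)/2,np.linalg.norm(p-q)
def proj(n,p):
    c=cams.calibration(n);T=np.linalg.inv(np.array(c["world_from_camera"]));q=np.array(c["K"])@(T[:3,:3]@p+T[:3,3]);return q[:2]/q[2]
def snap(n,name=None):
    im=cams.read_camera(n)
    if name:cv2.imwrite(f"pics/{name}.png",im)
    return im
def blobs(im,roi,lo,hi,amin=15):
    x0,y0,x1,y1=roi;m=cv2.inRange(cv2.cvtColor(im,cv2.COLOR_BGR2HSV),lo,hi);k=np.zeros_like(m);k[y0:y1,x0:x1]=m[y0:y1,x0:x1]
    cs,_=cv2.findContours(k,cv2.RETR_EXTERNAL,cv2.CHAIN_APPROX_NONE)
    return [c for c in cs if cv2.contourArea(c)>=amin]
E
python3 - <<'E'
from h import *
for n,roi in(("top",(90,120,465,315)),("scene",(90,150,430,300))):
    im=cv2.imread(f"pics/{n}0.png")
    for nm,lo,hi in(("white",(0,0,165),(180,70,255)),("dark",(0,0,0),(180,255,70))):
        for c in blobs(im,roi,lo,hi):
            r=cv2.minAreaRect(c);print(n,nm,int(cv2.contourArea(c)),np.round(r[0],1),np.round(r[1],1),round(r[2],1),cv2.boundingRect(c), np.round(plane(n,r[0],.01),3))
a=cv2.imread("pics/top0.png")[120:320,90:470];cv2.imwrite("pics/t1.png",cv2.resize(a,(760,400),interpolation=cv2.INTER_CUBIC))
a=cv2.imread("pics/scene0.png")[160:300,90:430];cv2.imwrite("pics/s1.png",cv2.resize(a,(782,322),interpolation=cv2.INTER_CUBIC))
E
```

```text
top white 19 [196.  291.5] [3. 8.] 90.0 (192, 290, 9, 4) [0.394 0.258 0.01 ]
top white 140 [194.  270.5] [35.  8.] 90.0 (190, 253, 9, 36) [0.45  0.263 0.01 ]
top white 200 [270. 258.] [16. 16.] 90.0 (262, 250, 17, 17) [0.479 0.059 0.01 ]
top white 459 [310.7 264.8] [31.4 16. ] 85.6 (302, 249, 18, 32) [ 0.459 -0.05   0.01 ]
top white 478 [227.  261.5] [31. 16.] 90.0 (219, 246, 17, 32) [0.472 0.174 0.01 ]
top white 6647 [388.6 252.9] [131.7  52.2] 22.9 (319, 204, 139, 99) [ 0.486 -0.261  0.01 ]
top white 191 [225.  191.5] [15. 16.] 90.0 (217, 184, 17, 16) [0.662 0.177 0.01 ]
top white 131 [304. 195.] [34.  8.] 90.0 (300, 178, 9, 35) [ 0.648 -0.037  0.01 ]
top white 428 [237.  147.5] [25. 24.] 90.0 (225, 135, 25, 26) [0.782 0.143 0.01 ]
top white 135 [292. 142.] [16. 12.] 90.0 (286, 134, 13, 17) [ 0.795 -0.008  0.01 ]
top dark 20 [227. 257.] [12.  2.] 90.0 (226, 251, 3, 13) [0.484 0.174 0.01 ]
top dark 279 [129.5 276.8] [47.1 47. ] 55.8 (98, 245, 40, 65) [0.437 0.436 0.01 ]
top dark 125 [149.8 279.1] [34.9 68.4] 9.3 (127, 243, 41, 68) [0.43  0.382 0.01 ]
top dark 33 [137.8 191.2] [ 1.5 
[... 787 characters left out ...]
10) [0.417 0.073 0.01 ]
scene white 99 [336.7 184.7] [24.4  7.6] 53.7 (328, 175, 19, 20) [0.433 0.266 0.01 ]
scene dark 85 [207.9 288.3] [ 3.7 31.8] 66.8 (193, 281, 30, 15) [ 0.803 -0.151  0.01 ]
scene dark 209 [203.  275.5] [15. 18.] 90.0 (194, 268, 19, 16) [ 0.76 -0.16  0.01]
scene dark 38 [209.1 227.1] [6.4 8.9] 33.7 (204, 224, 11, 7) [ 0.581 -0.138  0.01 ]
scene dark 308 [378.9 228.5] [62.6  6.6] 18.4 (350, 216, 60, 25) [0.665 0.313 0.01 ]
scene dark 259 [385.1 203.9] [66.  19.2] 0.9 (352, 194, 67, 21) [0.558 0.376 0.01 ]
scene dark 680 [385.2 184.4] [56.6 26.9] 2.1 (357, 170, 58, 29) [0.457 0.419 0.01 ]
scene dark 453 [386.9 166.9] [48.5 17.4] 10.5 (362, 157, 50, 22) [0.353 0.469 0.01 ]
```

View pics/t1.png

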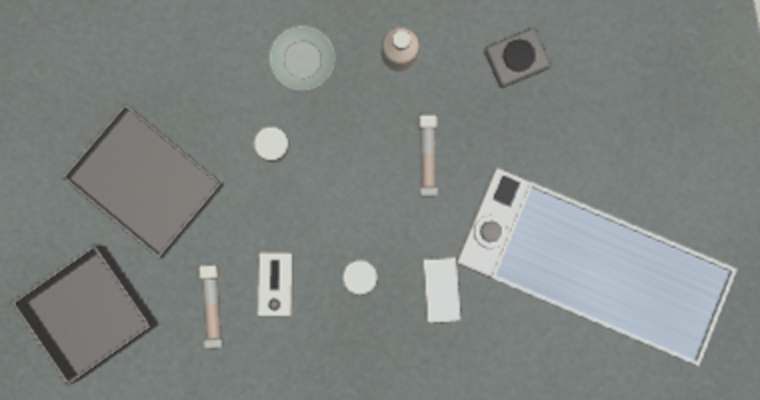

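View pics/s1.png

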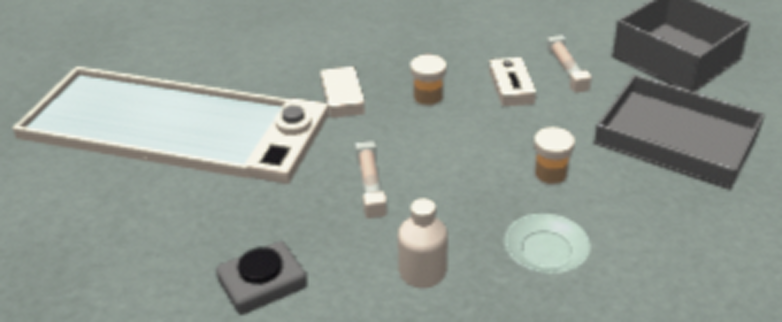

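The crops give clean corners for the fixtures and the tops of the objects. I'll triangulate those next.

```bash
python3 - <<'E'
from h import *
T=lambda p:np.array(p)/2+[90,120]
S=lambda p:np.array(p)/2.3+[90,160]
for n,a,b in(("C1",(442,290),(342,86)),("C3",(274.5,284),(511,78)),("TAcap",(429,121),(374,197)),("TAfoot",(429,191),(366,146)),("TBcap",(208,272),(579,74)),("TBfoot",(212.5,344),(556,40)),("jarA",(271,143),(554,139)),("jarB",(360,277),(429,65)),("btn",(491,231),(293,114)),("rim l",(498,170),(290,177)),("rim",(736,268),(18,126)),("rim",(699,363),(80,69)),("rim",(459,262),(326,103)),("tt",(127,108),(733,170)),("tt",(222,184),(598,125)),("tt",(162,256),(635,81)),("tt",(66,178),(762,120)),("box",(156,323),(615,25)),("box",(98,247),(692,57)),("box",(15,303),(747,24))):
    p,g=two(T(a),S(b));print(n,np.round(p*1000),round(g*1000,1))
print("planes")
for n,q,z in(("inc",[(498,170),(736,268),(699,363),(459,262)],.016),("tt",[(127,108),(222,184),(162,256),(66,178)],.03),("box",[(98,247),(156,323),(69,383),(15,303)],.06)):
    P=np.array([plane("top",T(x),z) for x in q]);print(n,np.round(P[:,:2]*1000).tolist(),np.round(P.mean(0)*1000),[round(np.linalg.norm(P[i]-P[i-1])*1000) for i in range(4)],[round(np.degrees(np.arctan2(*(P[i]-P[i-1])[[1,0]])),1) for i in range(4)])
for n,x,z in(("C1",(442,290),.02),("C3",(274.5,284),.02),("TAc",(429,121),.024),("TAf",(429,191),.024),("TBc",(208,272),.024),("TBf",(212.5,344),.024),("jA",(271,143),.054),("jB",(360,277),.054),("btn",(491,231),.035)):
    print(n,np.round(plane("top",T(x),z)*1000))
c=[plane("top",T(x),.02)[:2] for x in((424,260),(454,258),(460,319),(430,322))];print(np.round(np.array(c)*1000).tolist())
E
```

```text
C1 [459. -48.  14.] 4.7
C3 [471. 175.  10.] 2.4
TAcap [686. -37.  19.] 4.5
TAfoot [592. -34.  17.] 5.2
TBcap [489. 262.  19.] 1.9
TBfoot [394. 259.  14.] 4.0
jarA [657. 174.  49.] 3.5
jarB [478.  62.  47.] 5.5
btn [ 535. -114.   33.] 4.5
rim l [ 619. -127.    6.] 9.5
rim [ 479. -441.   15.] 8.4
rim [ 354. -386.   10.] 9.6
rim [495. -72.  16.] 4.6
tt [713. 371.  21.] 5.9
tt [607. 245.  24.] 7.6
tt [513. 328.  16.] 9.3
tt [621. 455.  15.] 6.3
box [425. 328.  50.] 7.0
box [524. 400.  53.] 1.1
box [455. 510.  51.] 4.2
planes
inc [[618.0, -130.0], [479.0, -446.0], [354.0, -390.0], [495.0, -74.0]] [ 487. -260.   16.] [135, 344, 137, 345] [np.float64(-24.6), np.float64(-113.8), np.float64(155.9), np.float64(65.9)]
tt [[710.0, 366.0], [605.0, 240.0], [511.0, 321.0], [618.0, 448.0]] [611. 344.  30.] [123, 164, 124, 166] [np.float64(-41.3), np.float64(-129.7), np.float64(139.5), np.float64(50.1)]
box [[524.0, 398.0], [424.0, 323.0], [350.0, 435.0], [454.0, 505.0]] [438. 415.  60.] [128, 124, 134, 125] [np.float64(-56.8), np.float64(-143.1), np.float64(123.5), np.float64(34.0)]
C1 [458. -50.  20.]
C3 [471. 173.  20.]
TAc [685. -38.  24.]
TAf [591. -36.  24.]
TBc [489. 261.  24.]
TBf [394. 256.  24.]
jA [656. 172.  54.]
jB [478.  59.  54.]
btn [ 535. -116.   35.]
[[499.0, -27.0], [500.0, -67.0], [419.0, -73.0], [416.0, -33.0]]
```

The fixture sizes agree with the text (345x136, 165x124, 128x128 mm). I'll take the jars first and carry the arm over to jar B at about (478,59).

Request:
{"method": "jog_arm", "body": {
  "plan": [
    [0.56,1,-0.14,0.176,0.6],
    [0.56,1,-0.14,0.176,0.6],
    [0.56,1,-0.14,0.176,0.6]
  ]
}}

```text
time: 0.4
tool_pos: [0.2097, -0.4143, 0.2146]
tool_rot: [-3.138, -0.002, 0.6]
contact_force: [-0.1, -0.2, 0.5]
opening: 0.0751
grip_force: 0.0
```

Request:
{"method": "jog_arm", "body": {
  "plan": [
    [0.56,1,-0.14,0,0.6],
    [0.56,1,-0.14,0,0.6],
    [0.56,1,-0.14,0,0.6]
  ]
}}

```text
time: 0.7
tool_pos: [0.2542, -0.335, 0.2036]
tool_rot: [-3.139, -0.001, 0.596]
contact_force: [-0.9, -1.4, 0.2]
opening: 0.0736
grip_force: 0.0
```

Request:
{"method": "jog_arm", "body": {
  "plan": [
    [0.56,1,-0.14,0,0.6],
    [0.56,1,-0.14,0,0.6],
    [0.56,1,-0.14,0,0.6]
  ]
}}

```text
time: 1.0
tool_pos: [0.2988, -0.2557, 0.1926]
tool_rot: [-3.139, -0.001, 0.597]
contact_force: [-0.4, -1.3, -0.2]
opening: 0.0735
grip_force: 0.0
```

Request:
{"method": "jog_arm", "body": {
  "plan": [
    [0.56,1,-0.14,0,0.6],
    [0.56,1,-0.14,0,0.6],
    [0.56,1,-0.14,0,0.6]
  ]
}}

```text
time: 1.3
tool_pos: [0.3439, -0.1765, 0.1815]
tool_rot: [-3.14, -0.0, 0.597]
contact_force: [-0.5, -0.5, 0.4]
opening: 0.0734
grip_force: 0.0
```

Request:
{"method": "jog_arm", "body": {
  "plan": [
    [0.56,1,-0.14,0,0.6],
    [0.56,1,-0.14,0,0.6],
    [0.56,1,-0.14,0,0.6]
  ]
}}

```text
time: 1.6
tool_pos: [0.3891, -0.0972, 0.1704]
tool_rot: [-3.141, -0.0, 0.597]
contact_force: [-0.1, -1.0, -0.2]
opening: 0.0732
grip_force: 0.0
```

Request:
{"method": "jog_arm", "body": {
  "plan": [
    [0.56,1,-0.14,0,0.6],
    [0.56,1,-0.14,0,0.6],
    [0.56,1,-0.14,0,0.6]
  ]
}}

```text
time: 1.9
tool_pos: [0.4343, -0.0177, 0.1592]
tool_rot: [3.141, -0.001, 0.596]
contact_force: [-0.3, -0.3, 0.1]
opening: 0.0733
grip_force: 0.0
```

Request:
{"method": "jog_arm", "body": {
  "plan": [
    [0.56,1,-0.14,0,0.6],
    [0.56,1,-0.14,0,0.6],
    [0.56,1,-0.14,0,0.6],
    [0.56,1,-0.14,0,0.6]
  ]
}}

```text
time: 2.3
tool_pos: [0.4775, 0.0596, 0.1481]
tool_rot: [3.141, 0.001, 0.594]
contact_force: [-0.7, -0.7, -0.1]
opening: 0.0737
grip_force: 0.0
```

Request:
{"method": "jog_arm", "body": {
  "plan": [
    [0,0,-0.6,0,0.6],
    [0,0,-1,0,0.6],
    [0,0,-1,0,0.6]
  ],
  "squeeze": 15
}}

```text
time: 2.6
tool_pos: [0.4741, 0.0589, 0.0654]
tool_rot: [-3.137, 0.007, 0.591]
contact_force: [-0.5, 0.3, 0.1]
opening: 0.0734
grip_force: 0.0
```

Request:
{"method": "jog_arm", "body": {
  "plan": [
    [0,0,-0.3,0,0.6],
    [0,0,-0.48,0,0.6],
    [0,0,-0.48,0,0.6],
    [0,0,-0.48,0,-1],
    [0,0,-0.48,0,-1],
    [0,0,-0.48,0,-1],
    [0,0,-0.48,0,-1],
    [0,0,-0.48,0,-1],
    [0,0,-0.48,0,-1]
  ]
}}

```text
time: 3.5
tool_pos: [0.4778, 0.0611, 0.0306]
tool_rot: [3.141, -0.001, 0.594]
contact_force: [-0.2, -0.9, 5.7]
opening: 0.0444
grip_force: 15.0
```

Request:
{"method": "jog_arm", "body": {
  "plan": [
    [0,0,0.3,0,-1],
    [0,0,0.6,0,-1],
    [0,0,1,0,-1],
    [0,0,1,0,-1]
  ]
}}

```text
time: 3.9
tool_pos: [0.4794, 0.0612, 0.1133]
tool_rot: [3.138, -0.006, 0.594]
contact_force: [0.4, -0.2, -0.8]
opening: 0.0445
grip_force: 15.0
```

Request:
{"method": "jog_arm", "body": {
  "plan": [
    [-0.16,0.84,0.2,0,-1],
    [-0.16,0.84,0.2,0,-1],
    [-0.16,0.84,0.2,0,-1]
  ]
}}

```text
time: 4.2
tool_pos: [0.4636, 0.1303, 0.1257]
tool_rot: [-3.141, 0.0, 0.596]
contact_force: [0.4, -0.5, -0.9]
opening: 0.0445
grip_force: 15.0
```

Request:
{"method": "jog_arm", "body": {
  "plan": [
    [-0.16,0.84,0,0,-1],
    [-0.16,0.84,0,0,-1],
    [-0.16,0.84,0,0,-1]
  ]
}}

```text
time: 4.5
tool_pos: [0.4507, 0.1966, 0.1249]
tool_rot: [-3.141, 0.002, 0.596]
contact_force: [0.1, -1.2, -1.5]
opening: 0.0443
grip_force: 15.0
```

Request:
{"method": "jog_arm", "body": {
  "plan": [
    [-0.16,0.84,0,0,-1],
    [-0.16,0.84,0,0,-1],
    [-0.16,0.84,0,0,-1]
  ]
}}

```text
time: 4.8
tool_pos: [0.4385, 0.2632, 0.1251]
tool_rot: [3.142, 0.001, 0.595]
contact_force: [-0.1, -0.6, -0.3]
opening: 0.0443
grip_force: 15.0
```

Request:
{"method": "jog_arm", "body": {
  "plan": [
    [-0.16,0.84,0,0,-1],
    [-0.16,0.84,0,0,-1],
    [-0.16,0.84,0,0,-1]
  ]
}}

```text
time: 5.1
tool_pos: [0.4261, 0.33, 0.1253]
tool_rot: [3.141, 0.001, 0.595]
contact_force: [0.4, -0.0, -1.5]
opening: 0.0444
grip_force: 15.0
```

Request:
{"method": "jog_arm", "body": {
  "plan": [
    [-0.16,0.84,0,0,-1],
    [-0.16,0.84,0,0,-1],
    [-0.16,0.84,0,0,-1],
    [-0.16,0.84,0,0,-1],
    [-0.16,0.84,0,0,-1]
  ]
}}

```text
time: 5.6
tool_pos: [0.4137, 0.3954, 0.1257]
tool_rot: [3.141, 0.001, 0.592]
contact_force: [0.4, -0.4, -0.4]
opening: 0.0446
grip_force: 15.0
```

```bash
python3 - <<'E'
from h import *
print(readout.observe()["tool_pos"],readout.observe()["tool_rot"]);a=snap("top","t2")[100:320,60:480];b=snap("scene","s2")[120:300,80:440]
cv2.imwrite("pics/m2.png",np.vstack([cv2.resize(b,(560,280)),cv2.resize(a,(560,293))]))
E
```

```text
[0.41367434 0.39535484 0.12571129] [3.14084428e+00 1.05082879e-03 5.92062616e-01]
```

View pics/m2.png

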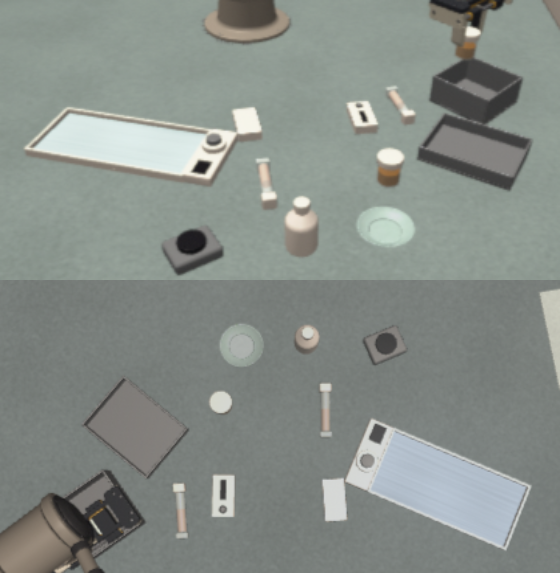

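The picture shows jar B held over the lower half of the box at about (100,520), with nothing else disturbed. I'll lower it.

Request:
{"method": "jog_arm", "body": {
  "plan": [
    [0,0,-0.4,0,-1],
    [0,0,-0.8,0,-1],
    [0,0,-1,0,-1],
    [0,0,-1,0,-1]
  ]
}}

```text
time: 6.1
tool_pos: [0.4121, 0.3953, 0.0436]
tool_rot: [3.141, 0.005, 0.592]
contact_force: [-0.9, 1.1, -0.4]
opening: 0.0446
grip_force: 15.0
```

Request:
{"method": "jog_arm", "body": {
  "plan": [
    [0,0,-0.05,0,-1],
    [0,0,-0.11,0,-1],
    [0,0,-0.11,0,-1],
    [0,0,-0.11,0,0.25],
    [0,0,-0.11,0,0.25],
    [0,0,-0.11,0,0.25],
    [0,0,0.3,0,0.25],
    [0,0,0.8,0,0.25],
    [0,0,1,0,0.25],
    [0,0,1,0,0.25]
  ]
}}

```text
time: 7.1
tool_pos: [0.4146, 0.3982, 0.129]
tool_rot: [-3.141, -0.006, 0.593]
contact_force: [-0.0, -0.4, -0.5]
opening: 0.0575
grip_force: 0.0
```

Request:
{"method": "jog_arm", "body": {
  "plan": [
    [0.76,-0.7,0,0,0.6],
    [0.76,-0.7,0,0,0.6],
    [0.76,-0.7,0,0,0.6]
  ]
}}

```text
time: 7.4
tool_pos: [0.4762, 0.3383, 0.1246]
tool_rot: [3.141, 0.001, 0.589]
contact_force: [-0.1, 0.9, -0.4]
opening: 0.0722
grip_force: 0.0
```

Request:
{"method": "jog_arm", "body": {
  "plan": [
    [0.76,-0.7,0,0,0.6],
    [0.76,-0.7,0,0,0.6],
    [0.76,-0.7,0,0,0.6]
  ]
}}

```text
time: 7.7
tool_pos: [0.5367, 0.2826, 0.1246]
tool_rot: [3.141, 0.001, 0.59]
contact_force: [-0.6, -0.4, -0.1]
opening: 0.0738
grip_force: 0.0
```

Request:
{"method": "jog_arm", "body": {
  "plan": [
    [0.76,-0.7,0,0,0.6],
    [0.76,-0.7,0,0,0.6],
    [0.76,-0.7,0,0,0.6]
  ]
}}

```text
time: 8.0
tool_pos: [0.5971, 0.227, 0.1246]
tool_rot: [3.141, 0.001, 0.59]
contact_force: [-0.1, 0.9, -0.8]
opening: 0.0736
grip_force: 0.0
```

Request:
{"method": "jog_arm", "body": {
  "plan": [
    [0.76,-0.7,0,0,0.6],
    [0.76,-0.7,0,0,0.6],
    [0.76,-0.7,0,0,0.6],
    [0.76,-0.7,0,0,0.6]
  ]
}}

```text
time: 8.4
tool_pos: [0.6551, 0.1741, 0.1247]
tool_rot: [-3.14, 0.002, 0.593]
contact_force: [-0.9, 0.6, 0.2]
opening: 0.0737
grip_force: 0.0
```

Request:
{"method": "jog_arm", "body": {
  "plan": [
    [0,0,-0.5,0,0.6],
    [0,0,-1,0,0.6],
    [0,0,-1,0,0.6],
    [0,0,-1,0,0.6]
  ]
}}

```text
time: 8.8
tool_pos: [0.6552, 0.1747, 0.0461]
tool_rot: [-3.141, 0.001, 0.595]
contact_force: [0.2, 0.4, 1.1]
opening: 0.0735
grip_force: 0.0
```

Request:
{"method": "jog_arm", "body": {
  "plan": [
    [0,0,-0.16,0,0.6],
    [0,0,-0.16,0,0.6],
    [0,0,-0.16,0,-1],
    [0,0,-0.16,0,-1],
    [0,0,-0.16,0,-1],
    [0,0,-0.16,0,-1],
    [0,0,-0.16,0,-1],
    [0,0,0.4,0,-1],
    [0,0,0.9,0,-1],
    [0,0,0.9,0,-1]
  ]
}}

```text
time: 9.8
tool_pos: [0.6599, 0.1737, 0.1248]
tool_rot: [3.136, -0.011, 0.593]
contact_force: [0.4, 0.5, -0.4]
opening: 0.0445
grip_force: 15.0
```

Request:
{"method": "jog_arm", "body": {
  "plan": [
    [-0.6,0.81,0.1,0,-1],
    [-0.6,0.81,0.1,0,-1],
    [-0.6,0.81,0.1,0,-1]
  ]
}}

```text
time: 10.1
tool_pos: [0.6058, 0.2413, 0.126]
tool_rot: [-3.14, 0.001, 0.597]
contact_force: [0.4, -0.2, -0.4]
opening: 0.0442
grip_force: 15.0
```

Request:
{"method": "jog_arm", "body": {
  "plan": [
    [-0.6,0.81,0,0,-1],
    [-0.6,0.81,0,0,-1],
    [-0.6,0.81,0,0,-1]
  ]
}}

```text
time: 10.4
tool_pos: [0.558, 0.3053, 0.1254]
tool_rot: [-3.14, 0.001, 0.597]
contact_force: [-0.2, 0.1, -0.7]
opening: 0.0442
grip_force: 15.0
```

Request:
{"method": "jog_arm", "body": {
  "plan": [
    [-0.6,0.81,0,0,-1],
    [-0.6,0.81,0,0,-1],
    [-0.6,0.81,0,0,-1]
  ]
}}

```text
time: 10.7
tool_pos: [0.5106, 0.3695, 0.1254]
tool_rot: [-3.141, 0.001, 0.597]
contact_force: [-0.4, -0.6, -1.2]
opening: 0.0445
grip_force: 15.0
```

Request:
{"method": "jog_arm", "body": {
  "plan": [
    [-0.6,0.81,0,0,-1],
    [-0.6,0.81,0,0,-1],
    [-0.6,0.81,0,0,-1],
    [-0.6,0.81,0,0,-1],
    [-0.6,0.81,0,0,-1]
  ]
}}

```text
time: 11.2
tool_pos: [0.4658, 0.4309, 0.1257]
tool_rot: [3.141, 0.0, 0.592]
contact_force: [0.6, 0.0, -1.0]
opening: 0.0442
grip_force: 15.0
```

Request:
{"method": "jog_arm", "body": {
  "plan": [
    [0,0,-0.4,0,-1],
    [0,0,-0.8,0,-1],
    [0,0,-1,0,-1],
    [0,0,-1,0,-1]
  ]
}}

```text
time: 11.6
tool_pos: [0.4641, 0.4298, 0.043]
tool_rot: [3.141, 0.006, 0.591]
contact_force: [0.3, -0.4, -0.7]
opening: 0.0444
grip_force: 15.0
```

Request:
{"method": "jog_arm", "body": {
  "plan": [
    [0,0,-0.05,0,-1],
    [0,0,-0.09,0,-1],
    [0,0,-0.09,0,-1],
    [0,0,-0.09,0,0.25],
    [0,0,-0.09,0,0.25],
    [0,0,-0.09,0,0.25],
    [0,0,0.3,0,0.25],
    [0,0,0.8,0,0.25],
    [0,0,1,0,0.25],
    [0,0,1,0,0.25]
  ]
}}

```text
time: 12.6
tool_pos: [0.4658, 0.4335, 0.1295]
tool_rot: [-3.141, -0.007, 0.593]
contact_force: [0.5, 0.2, -1.2]
opening: 0.0573
grip_force: 0.0
```

Request:
{"method": "jog_arm", "body": {
  "plan": [
    [0,-1,0,0,0],
    [0,-1,0,0,0],
    [0,-1,0,0,0]
  ]
}}

```text
time: 12.9
tool_pos: [0.4636, 0.3488, 0.1246]
tool_rot: [3.141, 0.004, 0.59]
contact_force: [0.7, -1.0, 0.3]
opening: 0.0462
grip_force: 0.0
```

Request:
{"method": "jog_arm", "body": {
  "plan": [
    [0.4,-1,0,-0.37,0],
    [0.4,-1,0,-0.37,0],
    [0.4,-1,0,-0.37,0],
    [0.4,-1,0,-0.37,0],
    [0.4,-1,0,-0.37,0]
  ]
}}

```text
time: 13.4
tool_pos: [0.4962, 0.2725, 0.125]
tool_rot: [3.141, 0.001, 0.011]
contact_force: [0.1, -0.2, -1.1]
opening: 0.046
grip_force: 0.0
```

```bash
python3 - <<'E'
from h import *
print(readout.observe()["tool_pos"],readout.observe()["tool_rot"]);a=snap("top","t3")[100:320,60:480];b=snap("scene","s3")[120:300,80:440]
cv2.imwrite("pics/m3.png",np.vstack([cv2.resize(b,(560,280)),cv2.resize(a,(560,293))]))
E
```

```text
[0.49622475 0.27250634 0.12500726] [3.14131926e+00 1.26078765e-03 1.05769449e-02]
```

View pics/m3.png

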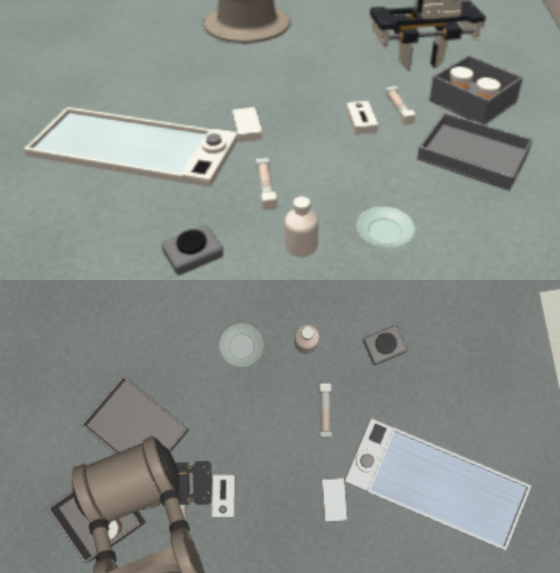

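Both jars stand in the box at about (475,82) in the mosaic. Tube B next, with its middle at about (442,259).

Request:
{"method": "jog_arm", "body": {
  "plan": [
    [-0.68,-0.17,0,0.02,0],
    [-0.68,-0.17,0,0.02,0],
    [-0.68,-0.17,-0.5,0.02,0],
    [-0.68,-0.17,-1,0.02,0],
    [-0.68,-0.17,-1,0.02,0]
  ],
  "squeeze": 10
}}

```text
time: 14.0
tool_pos: [0.4385, 0.2578, 0.0419]
tool_rot: [3.138, 0.009, 0.046]
contact_force: [-0.7, -0.2, -0.6]
opening: 0.0459
grip_force: 0.0
```

Request:
{"method": "jog_arm", "body": {
  "plan": [
    [0,0,-0.3,0,0],
    [0,0,-0.5,0,0],
    [0,0,-0.5,0,0],
    [0,0,-0.5,0,0],
    [0,0,-0.5,0,-1],
    [0,0,-0.5,0,-1],
    [0,0,-0.5,0,-1],
    [0,0,-0.5,0,-1],
    [0,0,-0.5,0,-1],
    [0,0,-0.5,0,-1]
  ]
}}

```text
time: 15.0
tool_pos: [0.4422, 0.2588, 0.0064]
tool_rot: [-3.141, -0.001, 0.044]
contact_force: [-0.5, 0.7, 5.9]
opening: 0.0186
grip_force: 10.0
```

Request:
{"method": "jog_arm", "body": {
  "plan": [
    [0,0,0.3,0,-1],
    [0,0,0.6,0,-1],
    [0,0,1,0,-1],
    [0,0,1,0,-1]
  ]
}}

```text
time: 15.4
tool_pos: [0.4442, 0.2596, 0.0894]
tool_rot: [-3.139, -0.007, 0.044]
contact_force: [0.9, 0.9, -0.4]
opening: 0.0185
grip_force: 10.0
```

Request:
{"method": "jog_arm", "body": {
  "plan": [
    [0.94,0.62,0.1,0.26,-1],
    [0.94,0.62,0.1,0.26,-1],
    [0.94,0.62,0.1,0.26,-1],
    [0.94,0.62,0.1,0.26,-1]
  ]
}}

```text
time: 15.8
tool_pos: [0.517, 0.3084, 0.0925]
tool_rot: [3.142, 0.002, 0.453]
contact_force: [-0.3, -0.4, -0.3]
opening: 0.0186
grip_force: 10.0
```

Request:
{"method": "jog_arm", "body": {
  "plan": [
    [0.94,0.62,0,0.26,-1],
    [0.94,0.62,0,0.26,-1],
    [0.94,0.62,0,0.26,-1],
    [0.94,0.62,0,0.26,-1],
    [0.94,0.62,0,0.26,-1]
  ]
}}

```text
time: 16.3
tool_pos: [0.5912, 0.3573, 0.0931]
tool_rot: [-3.141, 0.002, 0.855]
contact_force: [0.1, -0.5, -0.6]
opening: 0.0189
grip_force: 10.0
```

Request:
{"method": "jog_arm", "body": {
  "plan": [
    [0.02,0.02,-0.4,0,-1],
    [0.02,0.02,-0.8,0,-1],
    [0.02,0.02,-1,0,-1],
    [0.02,0.02,-1,0,-1],
    [0.02,0.02,-1,0,-0.38],
    [0.02,0.02,-1,0,-0.38],
    [0.02,0.02,-1,0,-0.38],
    [0.02,0.02,-0.6,0,-0.38],
    [0.02,0.02,0,0,-0.38],
    [0.02,0.02,0.2,0,-0.38]
  ]
}}

```text
time: 17.3
tool_pos: [0.5963, 0.3607, 0.1165]
tool_rot: [3.138, -0.009, 0.86]
contact_force: [0.7, 0.6, 0.5]
opening: 0.0284
grip_force: 0.0
```

Request:
{"method": "jog_arm", "body": {
  "plan": [
    [-0.3,-1,0.2,-0.54,0],
    [-0.3,-1,0.2,-0.54,0],
    [-0.3,-1,0.2,-0.54,0],
    [-0.3,-1,0.2,-0.54,0],
    [-0.3,-1,0.2,-0.54,0],
    [-0.3,-1,0.2,-0.54,0]
  ]
}}

```text
time: 17.9
tool_pos: [0.5703, 0.2795, 0.1272]
tool_rot: [-3.141, -0.002, 0.006]
contact_force: [0.2, 0.0, 1.0]
opening: 0.0461
grip_force: 0.0
```

Request:
{"method": "jog_arm", "body": {
  "plan": [
    [0,-1,0,0,0],
    [0,-1,0,0,0],
    [0,-1,0,0,0]
  ]
}}

```text
time: 18.2
tool_pos: [0.5704, 0.1962, 0.127]
tool_rot: [3.141, -0.001, 0.008]
contact_force: [-0.8, -0.2, 0.2]
opening: 0.0459
grip_force: 0.0
```

Request:
{"method": "jog_arm", "body": {
  "plan": [
    [0,-1,0,0,0],
    [0,-1,0,0,0],
    [0,-1,0,0,0]
  ]
}}

```text
time: 18.5
tool_pos: [0.5705, 0.1169, 0.1268]
tool_rot: [3.141, -0.001, 0.008]
contact_force: [-1.2, -0.4, 0.1]
opening: 0.0458
grip_force: 0.0
```

```bash
python3 - <<'E'
from h import *
print(readout.observe()["tool_pos"],readout.observe()["tool_rot"]);a=snap("top","t4")[100:320,60:480];b=snap("scene","s4")[120:300,80:440]
cv2.imwrite("pics/m4.png",np.vstack([cv2.resize(b,(560,280)),cv2.resize(a,(560,293))]))
E
```

```text
[0.57049267 0.11692166 0.12680011] [ 3.14095104e+00 -1.21796678e-03  8.46383959e-03]
```

View pics/m4.png

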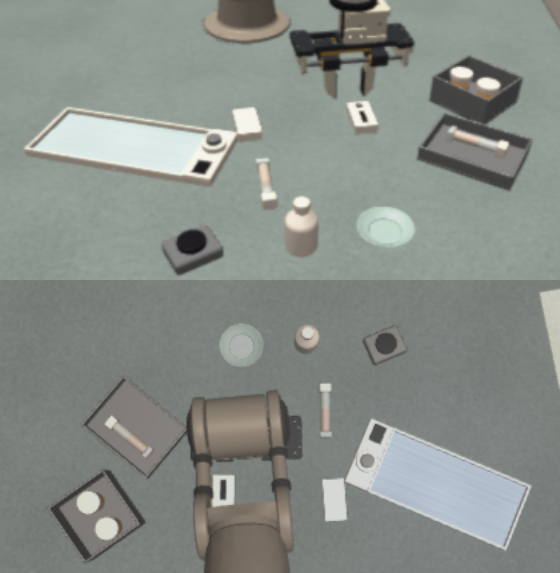

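Tube B lies in the tray at (128,437) and both jars are in the box. Tube A hasn't moved, with its middle at about (638,-37).

Request:
{"method": "jog_arm", "body": {
  "plan": [
    [0.42,-0.96,0,-0.02,0],
    [0.42,-0.96,0,-0.02,0],
    [0.42,-0.96,0,-0.02,0]
  ]
}}

```text
time: 18.9
tool_pos: [0.6055, 0.0409, 0.1262]
tool_rot: [3.141, -0.002, -0.022]
contact_force: [1.0, 0.6, 0.4]
opening: 0.0457
grip_force: 0.0
```

Request:
{"method": "jog_arm", "body": {
  "plan": [
    [0.42,-0.96,0,0,0],
    [0.42,-0.96,0,0,0],
    [0.42,-0.96,0,0,0],
    [0.42,-0.96,-0.5,0,0],
    [0.42,-0.96,-1,0,0],
    [0.42,-0.96,-1,0,0]
  ]
}}

```text
time: 19.5
tool_pos: [0.633, -0.0309, 0.0406]
tool_rot: [-3.139, 0.011, -0.018]
contact_force: [-1.4, 0.7, -0.7]
opening: 0.0458
grip_force: 0.0
```

Request:
{"method": "jog_arm", "body": {
  "plan": [
    [0,0,-0.3,0,0],
    [0,0,-0.52,0,0],
    [0,0,-0.52,0,0],
    [0,0,-0.52,0,0],
    [0,0,-0.52,0,-1],
    [0,0,-0.52,0,-1],
    [0,0,-0.52,0,-1],
    [0,0,-0.52,0,-1],
    [0,0,-0.52,0,-1],
    [0,0,-0.52,0,-1]
  ]
}}

```text
time: 20.5
tool_pos: [0.6374, -0.0342, 0.0049]
tool_rot: [3.141, -0.001, -0.019]
contact_force: [0.2, 0.6, 5.5]
opening: 0.0186
grip_force: 10.0
```

Request:
{"method": "jog_arm", "body": {
  "plan": [
    [0,0,0.3,0,-1],
    [0,0,0.6,0,-1],
    [0,0,1,0,-1],
    [0,0,1,0,-1]
  ]
}}

```text
time: 20.9
tool_pos: [0.6398, -0.0345, 0.0888]
tool_rot: [3.14, -0.008, -0.019]
contact_force: [1.2, -0.3, 0.2]
opening: 0.0185
grip_force: 10.0
```

Request:
{"method": "jog_arm", "body": {
  "plan": [
    [-0.02,0.91,0.1,0.28,-1],
    [-0.02,0.91,0.1,0.28,-1],
    [-0.02,0.91,0.1,0.28,-1],
    [-0.02,0.91,0.1,0.28,-1]
  ]
}}

```text
time: 21.3
tool_pos: [0.6351, 0.0396, 0.0914]
tool_rot: [-3.141, 0.001, 0.423]
contact_force: [-0.0, -0.4, -0.1]
opening: 0.0187
grip_force: 10.0
```

Request:
{"method": "jog_arm", "body": {
  "plan": [
    [-0.02,0.91,0,0.28,-1],
    [-0.02,0.91,0,0.28,-1],
    [-0.02,0.91,0,0.28,-1],
    [-0.02,0.91,0,0.28,-1]
  ]
}}

```text
time: 21.7
tool_pos: [0.6336, 0.1116, 0.0915]
tool_rot: [-3.141, 0.001, 0.859]
contact_force: [-0.1, -0.9, -0.5]
opening: 0.0183
grip_force: 10.0
```

Request:
{"method": "jog_arm", "body": {
  "plan": [
    [-0.02,0.91,0,0,-1],
    [-0.02,0.91,0,0,-1],
    [-0.02,0.91,0,0,-1]
  ]
}}

```text
time: 22.0
tool_pos: [0.632, 0.1862, 0.0918]
tool_rot: [-3.141, -0.0, 0.856]
contact_force: [0.1, 0.4, -1.1]
opening: 0.0187
grip_force: 10.0
```

Request:
{"method": "jog_arm", "body": {
  "plan": [
    [-0.02,0.91,0,0,-1],
    [-0.02,0.91,0,0,-1],
    [-0.02,0.91,0,0,-1]
  ]
}}

```text
time: 22.3
tool_pos: [0.6306, 0.2585, 0.0918]
tool_rot: [-3.141, 0.0, 0.857]
contact_force: [-0.4, -0.2, -0.7]
opening: 0.0183
grip_force: 10.0
```

Request:
{"method": "jog_arm", "body": {
  "plan": [
    [-0.02,0.91,0,0,-1],
    [-0.02,0.91,0,0,-1],
    [-0.02,0.91,0,0,-1],
    [-0.02,0.91,0,0,-1],
    [-0.02,0.91,0,0,-1]
  ]
}}

```text
time: 22.8
tool_pos: [0.6298, 0.3274, 0.0921]
tool_rot: [3.141, 0.001, 0.857]
contact_force: [0.0, 0.1, -0.4]
opening: 0.0188
grip_force: 10.0
```

Request:
{"method": "jog_arm", "body": {
  "plan": [
    [0,0,-0.4,0,-1],
    [0,0,-0.8,0,-1],
    [0,0,-1,0,-1],
    [0,0,-1,0,-1],
    [0,0,-1,0,-0.38],
    [0,0,-1,0,-0.38],
    [0,0,-1,0,-0.38],
    [0,0,-0.6,0,-0.38],
    [0,0,0,0,-0.38],
    [0,0,0.3,0,-0.38]
  ]
}}

```text
time: 23.8
tool_pos: [0.6308, 0.3308, 0.1218]
tool_rot: [3.138, -0.006, 0.861]
contact_force: [0.3, 0.4, 0.7]
opening: 0.0282
grip_force: 0.0
```

Request:
{"method": "jog_arm", "body": {
  "plan": [
    [-0.99,-0.97,0.2,-0.545,0.4],
    [-0.99,-0.97,0.2,-0.545,0.4],
    [-0.99,-0.97,0.2,-0.545,0.4],
    [-0.99,-0.97,0.2,-0.545,0.4],
    [-0.99,-0.97,0.2,-0.545,0.4],
    [-0.99,-0.97,0.2,-0.545,0.4]
  ]
}}

```text
time: 24.4
tool_pos: [0.5502, 0.2524, 0.1337]
tool_rot: [-3.141, -0.002, -0.001]
contact_force: [0.6, -0.4, 0.2]
opening: 0.0638
grip_force: 0.0
```

```bash
python3 - <<'E'
from h import *
print(readout.observe()["tool_pos"],readout.observe()["tool_rot"]);a=snap("top","t5")[100:320,60:480];b=snap("scene","s5")[120:300,80:440]
cv2.imwrite("pics/m5.png",np.vstack([cv2.resize(b,(560,280)),cv2.resize(a,(560,293))]))
for n,f,roi in(("top","t5",(200,235,330,290)),("scene","s5",(220,180,340,215))):
    for i in (f,n+"0"):
        for c in blobs(cv2.imread(f"pics/{i}.png"),roi,(0,0,165),(180,70,255)):
            r=cv2.minAreaRect(c);print(i,int(cv2.contourArea(c)),r,np.round(plane(n,r[0],.02),3))
E
```

```text
[0.5502012  0.25238649 0.13370313] [-3.14103735e+00 -1.94285777e-03 -1.42674262e-03]
t5 462 ((310.67059326171875, 264.7176208496094), (31.44556427001953, 16.106264114379883), 85.60128784179688) [ 0.459 -0.049  0.02 ]
t5 483 ((227.0, 261.5), (31.0, 16.0), 90.0) [0.472 0.174 0.02 ]
t5 131 ((324.0, 245.0), (20.0, 10.0), 90.0) [ 0.511 -0.086  0.02 ]
top0 200 ((270.0, 258.0), (16.0, 16.0), 90.0) [0.479 0.059 0.02 ]
top0 459 ((310.71173095703125, 264.7529296875), (31.36886978149414, 16.02956771850586), 85.60128784179688) [ 0.459 -0.049  0.02 ]
top0 478 ((227.0, 261.5), (31.0, 16.0), 90.0) [0.472 0.174 0.02 ]
top0 130 ((324.0, 245.0), (20.0, 10.0), 90.0) [ 0.511 -0.086  0.02 ]
s5 335 ((231.19998168945312, 200.39999389648438), (20.571826934814453, 32.199378967285156), 63.43495178222656) [ 0.479 -0.069  0.02 ]
s5 240 ((312.4451904296875, 192.5205535888672), (20.0140380859375, 15.449432373046875), 69.44395446777344) [0.478 0.175 0.02 ]
scene0 324 ((231.19998168945312, 200.39999389648438), (20.571826934814453, 32.199378967285156), 63.43495178222656) [ 0.479 -0.069  0.02 ]
scene0 231 ((312.5437927246094, 192.62042236328125), (19.650224685668945, 15.463872909545898), 70.01689147949219) [0.479 0.175 0.02 ]
scene0 104 ((275.5, 187.5), (9.0, 15.0), 90.0) [0.432 0.07  0.02 ]
scene0 48 ((336.3117980957031, 185.8470458984375), (16.64314079284668, 4.831879615783691), 57.528804779052734) [0.454 0.257 0.02 ]
```

View pics/m5.png

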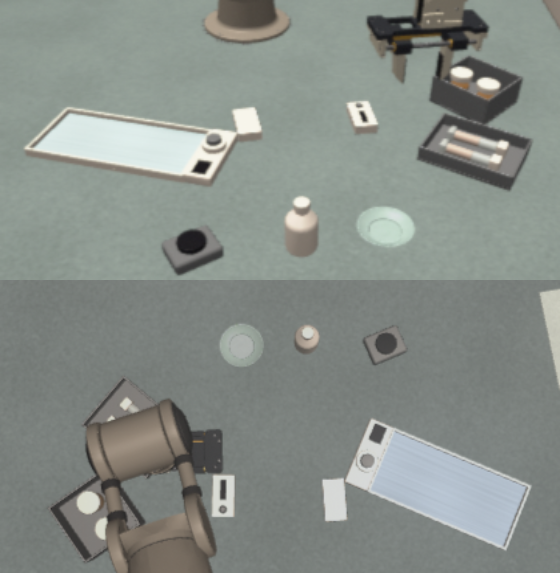

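Both tubes lie side by side in the tray at (475,145), and the cassettes haven't moved. I'll pick C3 at (472,174).

Request:
{"method": "jog_arm", "body": {
  "plan": [
    [-0.98,-0.98,0,0,0.4],
    [-0.98,-0.98,0,0,0.4],
    [-0.98,-0.98,0,0,0.4],
    [-0.98,-0.98,-0.5,0,0.4],
    [-0.98,-0.98,-1,0,0.4],
    [-0.98,-0.98,-1,0,0.4]
  ],
  "squeeze": 12
}}

```text
time: 25.1
tool_pos: [0.469, 0.1734, 0.0491]
tool_rot: [3.14, 0.008, 0.006]
contact_force: [-0.4, -0.2, 0.2]
opening: 0.0643
grip_force: 0.0
```

Request:
{"method": "jog_arm", "body": {
  "plan": [
    [0,0,-0.3,0,0.4],
    [0,0,-0.6,0,0.4],
    [0,0,-0.6,0,0.4],
    [0,0,-0.6,0,0.4],
    [0,0,-0.6,0,-1],
    [0,0,-0.6,0,-1],
    [0,0,-0.6,0,-1],
    [0,0,-0.6,0,-1],
    [0,0,-0.6,0,-1],
    [0,0,-0.6,0,-1]
  ]
}}

```text
time: 26.1
tool_pos: [0.4722, 0.1741, 0.0053]
tool_rot: [-3.141, -0.002, 0.004]
contact_force: [-1.2, -0.2, 6.4]
opening: 0.0442
grip_force: 11.9
```

Request:
{"method": "jog_arm", "body": {
  "plan": [
    [0,0,0.3,0,-1],
    [0,0,0.6,0,-1],
    [0,0,1,0,-1],
    [0,0,1,0,-1]
  ]
}}

```text
time: 26.5
tool_pos: [0.474, 0.1745, 0.088]
tool_rot: [-3.14, -0.007, 0.004]
contact_force: [-0.3, -0.1, -1.2]
opening: 0.0439
grip_force: 11.9
```

Request:
{"method": "jog_arm", "body": {
  "plan": [
    [-0.04,-0.93,0,0.25,-1],
    [-0.04,-0.93,0,0.25,-1],
    [-0.04,-0.93,0,0.25,-1]
  ]
}}

```text
time: 26.8
tool_pos: [0.4675, 0.0968, 0.0836]
tool_rot: [3.141, 0.002, 0.4]
contact_force: [0.7, -0.3, -0.9]
opening: 0.0439
grip_force: 11.9
```

Request:
{"method": "jog_arm", "body": {
  "plan": [
    [-0.04,-0.93,0,0.25,-1],
    [-0.04,-0.93,0,0.25,-1],
    [-0.04,-0.93,0,0.25,-1]
  ]
}}

```text
time: 27.1
tool_pos: [0.4646, 0.0223, 0.0836]
tool_rot: [-3.141, 0.001, 0.792]
contact_force: [0.3, 0.3, -0.7]
opening: 0.0442
grip_force: 11.9
```

Request:
{"method": "jog_arm", "body": {
  "plan": [
    [-0.04,-0.93,0,0.23,-1],
    [-0.04,-0.93,0,0.23,-1],
    [-0.04,-0.93,0,0.23,-1]
  ]
}}

```text
time: 27.4
tool_pos: [0.4617, -0.0523, 0.0837]
tool_rot: [-3.141, 0.001, 1.153]
contact_force: [0.4, 1.2, -1.0]
opening: 0.0443
grip_force: 11.9
```

Request:
{"method": "jog_arm", "body": {
  "plan": [
    [-0.04,-0.93,0,0,-1],
    [-0.04,-0.93,0,0,-1],
    [-0.04,-0.93,0,0,-1]
  ]
}}

```text
time: 27.7
tool_pos: [0.4585, -0.1263, 0.0837]
tool_rot: [3.142, 0.001, 1.148]
contact_force: [-0.6, 0.9, -1.4]
opening: 0.0442
grip_force: 11.9
```

Request:
{"method": "jog_arm", "body": {
  "plan": [
    [-0.04,-0.93,0,0,-1],
    [-0.04,-0.93,0,0,-1],
    [-0.04,-0.93,0,0,-1]
  ]
}}

```text
time: 28.0
tool_pos: [0.4555, -0.2001, 0.0838]
tool_rot: [3.141, 0.0, 1.148]
contact_force: [0.6, 0.2, -1.3]
opening: 0.0442
grip_force: 11.9
```

Request:
{"method": "jog_arm", "body": {
  "plan": [
    [-0.04,-0.93,0,0,-1],
    [-0.04,-0.93,0,0,-1],
    [-0.04,-0.93,0,0,-1]
  ]
}}

```text
time: 28.3
tool_pos: [0.4524, -0.274, 0.0838]
tool_rot: [3.141, 0.0, 1.149]
contact_force: [-0.3, 0.5, -0.9]
opening: 0.0442
grip_force: 11.9
```

Request:
{"method": "jog_arm", "body": {
  "plan": [
    [-0.04,-0.93,0,0,-1],
    [-0.04,-0.93,0,0,-1],
    [-0.04,-0.93,0,0,-1],
    [-0.04,-0.93,0,0,-1],
    [-0.04,-0.93,0,0,-1]
  ]
}}

```text
time: 28.8
tool_pos: [0.4492, -0.3446, 0.0839]
tool_rot: [-3.14, -0.001, 1.152]
contact_force: [0.1, -0.0, -0.8]
opening: 0.0442
grip_force: 11.9
```

Request:
{"method": "jog_arm", "body": {
  "plan": [
    [0,0,-0.4,0,-1],
    [0,0,-0.75,0,-1],
    [0,0,-0.89,0,-1],
    [0,0,-0.89,0,-1],
    [0,0,-0.89,0,0.3],
    [0,0,-0.89,0,0.3],
    [0,0,-0.89,0,0.3],
    [0,0,-0.89,0,0.3],
    [0,0,-0.3,0,0.3],
    [0,0,0.2,0,0.3],
    [0,0,0.2,0,0.3]
  ]
}}

```text
time: 29.9
tool_pos: [0.4517, -0.3494, 0.1063]
tool_rot: [3.131, 0.004, 1.151]
contact_force: [0.2, -0.4, 0.3]
opening: 0.0597
grip_force: 0.0
```

Request:
{"method": "jog_arm", "body": {
  "plan": [
    [-0.07,0.915,0,-0.23,0.4],
    [-0.07,0.915,0,-0.23,0.4],
    [-0.07,0.915,0,-0.23,0.4]
  ]
}}

```text
time: 30.2
tool_pos: [0.4427, -0.2704, 0.1002]
tool_rot: [-3.139, -0.0, 0.787]
contact_force: [-0.5, -0.6, 0.1]
opening: 0.0642
grip_force: 0.0
```

Request:
{"method": "jog_arm", "body": {
  "plan": [
    [-0.07,0.915,0,-0.23,0.4],
    [-0.07,0.915,0,-0.23,0.4],
    [-0.07,0.915,0,-0.23,0.4]
  ]
}}

```text
time: 30.5
tool_pos: [0.437, -0.1974, 0.1001]
tool_rot: [-3.14, 0.001, 0.426]
contact_force: [0.1, -1.0, 0.5]
opening: 0.0644
grip_force: 0.0
```

Request:
{"method": "jog_arm", "body": {
  "plan": [
    [-0.07,0.915,0,-0.224,0.4],
    [-0.07,0.915,0,-0.224,0.4],
    [-0.07,0.915,0,-0.224,0.4]
  ]
}}

```text
time: 30.8
tool_pos: [0.4312, -0.1243, 0.1001]
tool_rot: [-3.14, 0.001, 0.074]
contact_force: [0.1, -0.7, -0.5]
opening: 0.0642
grip_force: 0.0
```

Request:
{"method": "jog_arm", "body": {
  "plan": [
    [-0.07,0.915,0,0,0.4],
    [-0.07,0.915,0,0,0.4],
    [-0.07,0.915,0,0,0.4],
    [-0.07,0.915,0,0,0.4],
    [-0.07,0.915,0,0,0.4]
  ]
}}

```text
time: 31.3
tool_pos: [0.4271, -0.0548, 0.1004]
tool_rot: [3.141, -0.001, 0.076]
contact_force: [1.0, 0.3, 0.6]
opening: 0.0641
grip_force: 0.0
```

```bash
python3 - <<'E'
from h import *
s=readout.observe();print(s["tool_pos"],np.degrees(s["tool_rot"]));a=snap("top","t6")[100:320,60:480];b=snap("scene","s6")[120:300,80:440]
cv2.imwrite("pics/m6.png",np.vstack([cv2.resize(b,(560,280)),cv2.resize(a,(560,293))]))
for c in blobs(cv2.imread("pics/s6.png"),(220,180,340,215),(0,0,165),(180,70,255)):
    r=cv2.minAreaRect(c);print(r)
E
```

```text
[ 0.42711311 -0.05484969  0.10038736] [ 1.79971203e+02 -3.02132906e-02  4.34879947e+00]
((231.19998168945312, 200.39999389648438), (20.571826934814453, 32.199378967285156), 63.43495178222656)
```

View pics/m6.png

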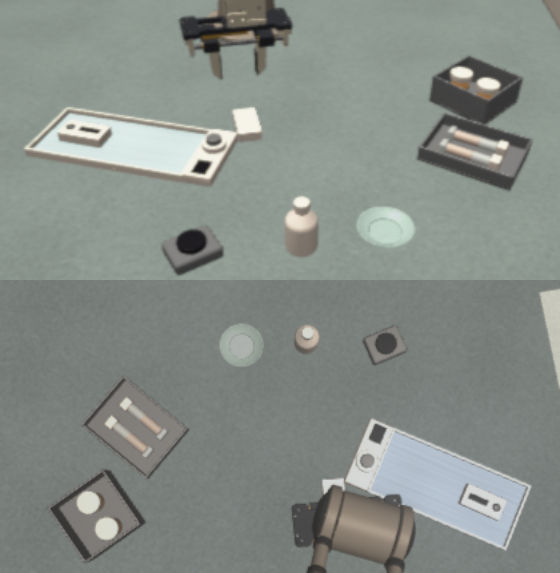

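C3 lies flat and window-up in the tray at about (483,500), and C1 hasn't moved. Now I'll grip C1 lightly at its near end so that it swings when lifted.

Request:
{"method": "jog_arm", "body": {
  "plan": [
    [0,0.03,-0.5,0,0.4],
    [0,0.03,-1,0,0.4],
    [0,0.03,-1,0,0.4],
    [0,0.03,-1,0,0.4]
  ],
  "squeeze": 3
}}

```text
time: 31.8
tool_pos: [0.4266, -0.0521, 0.0205]
tool_rot: [-3.141, 0.002, 0.076]
contact_force: [-0.3, -0.6, 0.4]
opening: 0.0644
grip_force: 0.0
```

Request:
{"method": "jog_arm", "body": {
  "plan": [
    [0,0,-0.19,0,0.4],
    [0,0,-0.19,0,0.4],
    [0,0,-0.19,0,-1],
    [0,0,-0.19,0,-1],
    [0,0,-0.19,0,-1],
    [0,0,-0.19,0,-1],
    [0,0,-0.19,0,-1],
    [0,0,-0.19,0,-1]
  ]
}}

```text
time: 32.6
tool_pos: [0.4273, -0.0518, 0.0055]
tool_rot: [3.141, -0.001, 0.077]
contact_force: [1.5, 1.0, 4.3]
opening: 0.044
grip_force: 3.0
```

Request:
{"method": "jog_arm", "body": {
  "plan": [
    [0,0,0.1,0,-1],
    [0,0,0.2,0,-1],
    [0,0,0.3,0,-1],
    [0,0,0.4,0,-1],
    [0,0,0.5,0,-1],
    [0,0,0.6,0,-1],
    [0,0,0.7,0,-1],
    [0,0,0.8,0,-1],
    [0,0,0.9,0,-1],
    [0,0,1,0,-1],
    [0,0,1,0,-1]
  ]
}}

```text
time: 33.7
tool_pos: [0.4275, -0.0519, 0.0862]
tool_rot: [3.141, -0.002, 0.076]
contact_force: [0.2, -0.2, 0.3]
opening: 0.0436
grip_force: 3.0
```

```bash
python3 - <<'E'
from h import *
b=snap("scene","s7")[140:240,160:330]
cv2.imwrite("pics/m7.png",cv2.resize(b,(680,400),interpolation=cv2.INTER_CUBIC))
E
```

```text
(no output)
```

View pics/m7.png

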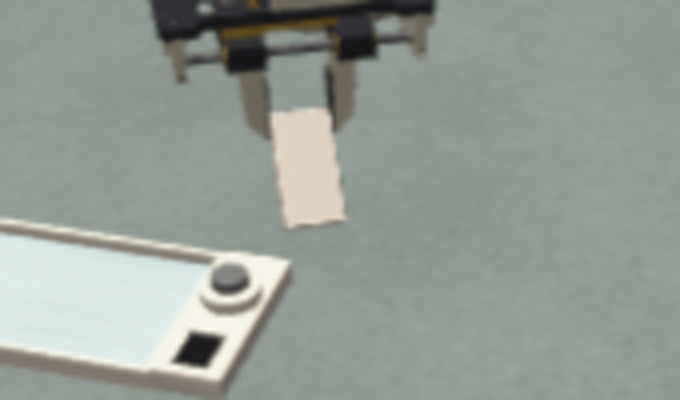

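The cassette now hangs from its end, from (300,108) to (315,222), with the plain face towards the camera. I'll work out its tilt from the lower edge.

```bash
python3 - <<'E'
from h import *
for nm,uv in(("bottom mid",(315,224)),("top mid",(302,108))):
    o,d=ray("scene",(uv[0]/4+160,uv[1]/4+140))
    for y in(-.052,-.046):
        t=(y-o[1])/d[1];print(nm,y,np.round(o+t*d,3))
    for x in np.arange(.42,.49,.01): print(np.round(o+d*(x-o[0])/d[0],3),end=" ")
    print()
E
```

```text
bottom mid -0.052 [ 0.551 -0.052  0.081]
bottom mid -0.046 [ 0.467 -0.046  0.025]
[ 0.42  -0.043 -0.007] [ 0.43  -0.043 -0.   ] [ 0.44  -0.044  0.007] [ 0.45  -0.045  0.013] [ 0.46  -0.045  0.02 ] [ 0.47  -0.046  0.027] [ 0.48  -0.047  0.033] [ 0.49  -0.048  0.04 ] 
top mid -0.052 [ 0.492 -0.052  0.137]
top mid -0.046 [ 0.403 -0.046  0.086]
[ 0.42  -0.047  0.096] [ 0.43  -0.048  0.101] [ 0.44  -0.048  0.107] [ 0.45  -0.049  0.113] [ 0.46  -0.05   0.119] [ 0.47  -0.051  0.124] [ 0.48  -0.051  0.13 ] [ 0.49  -0.052  0.136]
```

It hangs about 20° from vertical. I'll move it to clear bench at about (0.40, 0.04), let its lower edge touch, and drag the tool in +x past vertical.

Request:
{"method": "jog_arm", "body": {
  "plan": [
    [-0.05,0.2,0,0,-1],
    [-0.1,0.4,0,0,-1],
    [-0.15,0.6,0,0,-1],
    [-0.2,0.8,0,0,-1],
    [-0.25,1,0,0,-1],
    [-0.25,1,0,0,-1]
  ]
}}

```text
time: 34.35
tool_pos: [0.4058, 0.0296, 0.0847]
tool_rot: [-3.141, 0.002, 0.078]
contact_force: [-0.2, 0.3, -0.4]
opening: 0.0439
grip_force: 3.0
```

Request:
{"method": "jog_arm", "body": {
  "plan": [
    [-0.05,0.1,0,0,-1],
    [-0.1,0.15,0,0,-1],
    [-0.1,0.15,-0.1,0,-1],
    [-0.1,0.15,-0.2,0,-1],
    [-0.1,0.15,-0.2,0,-1]
  ]
}}

```text
time: 34.85
tool_pos: [0.398, 0.0401, 0.0679]
tool_rot: [-3.141, 0.002, 0.076]
contact_force: [-0.4, -0.2, -1.3]
opening: 0.0438
grip_force: 3.0
```

Request:
{"method": "jog_arm", "body": {
  "plan": [
    [0.1,0,0,0,-1],
    [0.2,0,0,0,-1],
    [0.28,0,0,0,-1],
    [0.36,0,0,0,-1],
    [0.44,0,-0.03,0,-1],
    [0.52,0,-0.05,0,-1],
    [0.52,0,-0.05,0,-1]
  ]
}}

```text
time: 35.55
tool_pos: [0.4412, 0.0403, 0.065]
tool_rot: [3.141, -0.0, 0.077]
contact_force: [-0.1, 0.4, -0.1]
opening: 0.0441
grip_force: 3.0
```

```bash
python3 - <<'E'
from h import *
b=snap("scene","s8")[140:240,200:370]
cv2.imwrite("pics/m8.png",cv2.resize(b,(680,400),interpolation=cv2.INTER_CUBIC))
E
```

```text
(no output)
```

View pics/m8.png

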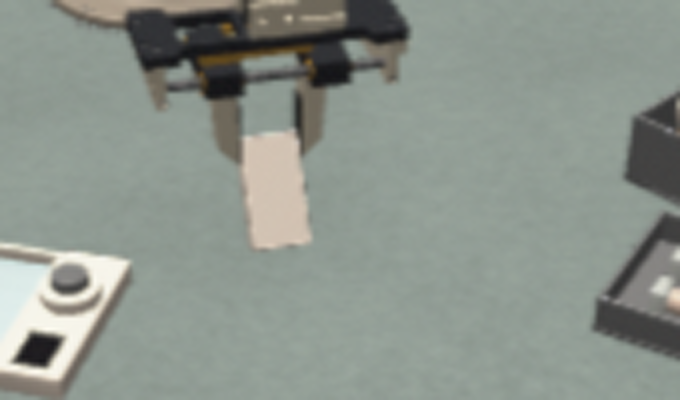

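The cassette still hangs plain side to the camera, from (270,132) to (280,246). I'll check its angle.

```bash
python3 - <<'E'
from h import *
def chk(nm,px,pz,y,ub,ut):
    print(nm)
    for th in range(-60,61,15):
        t=np.radians(th);s,c=np.sin(t),np.cos(t)
        b=np.array([px+.075*s+.01*c,y,pz-.075*c+.01*s]);a=np.array([px-.009*s+.01*c,y,pz+.009*c+.01*s])
        print(th,np.round(proj("scene",b)-ub,1),np.round(proj("scene",a)-ut,1))
chk("now",.441,.0695,.042,(270,201.5),(267.5,173))
chk("before",.427,.0905,-.05,(238.8,196),(235.5,167))
E
```

```text
now
-60 [ -6.1 -22.8] [0.1 6.2]
-45 [ -5.4 -16.7] [0.1 5.4]
-30 [ -4.5 -11.1] [0.1 4.3]
-15 [-3.5 -6.4] [-0.   3.1]
0 [-2.5 -2.9] [-0.1  1.9]
15 [-1.4 -0.7] [-0.3  0.8]
30 [-0.5 -0.3] [-0.4 -0.2]
45 [ 0.3 -1.5] [-0.6 -1. ]
60 [ 0.8 -4.5] [-0.8 -1.5]
before
-60 [ -5.  -22.9] [-0.1  6.3]
-45 [ -4.3 -16.7] [-0.2  5.4]
-30 [ -3.6 -11.1] [-0.3  4.3]
-15 [-2.9 -6.4] [-0.4  3.1]
0 [-2.3 -2.8] [-0.5  1.8]
15 [-1.7 -0.8] [-0.6  0.7]
30 [-1.3 -0.4] [-0.8 -0.3]
45 [-1.1 -1.7] [-0.9 -1.1]
60 [-1.  -4.9] [-1.  -1.6]
```

It is still about 25° short of vertical, because the lower edge slides on the bench. I'll use the tube tray's 30 mm outer wall as a stop to tip the cassette past vertical.

Request:
{"method": "jog_arm", "body": {
  "plan": [
    [0.1,0.25,0.19,0.08,-1],
    [0.2,0.5,0.19,0.17,-1],
    [0.325,0.81,0.19,0.17,-1],
    [0.325,0.81,0.19,0.17,-1]
  ]
}}

```text
time: 36.0
tool_pos: [0.4672, 0.1071, 0.0805]
tool_rot: [3.142, -0.002, 0.346]
contact_force: [0.0, 0.2, -1.1]
opening: 0.0441
grip_force: 3.0
```

Request:
{"method": "jog_arm", "body": {
  "plan": [
    [0.16,0.4,0,0.08,-1],
    [0.325,0.81,0,0.17,-1],
    [0.325,0.81,0,0.17,-1],
    [0.325,0.81,0,0.17,-1]
  ]
}}

```text
time: 36.4
tool_pos: [0.4916, 0.1697, 0.0799]
tool_rot: [-3.141, 0.002, 0.61]
contact_force: [-1.3, 0.7, -0.8]
opening: 0.0438
grip_force: 3.0
```

Request:
{"method": "jog_arm", "body": {
  "plan": [
    [0.16,0.4,0,0.08,-1],
    [0.325,0.81,0,0.165,-1],
    [0.325,0.81,0,0.165,-1],
    [0.325,0.81,0,0.165,-1]
  ]
}}

```text
time: 36.8
tool_pos: [0.5176, 0.2336, 0.0799]
tool_rot: [-3.141, 0.002, 0.868]
contact_force: [0.7, -0.6, -1.9]
opening: 0.044
grip_force: 3.0
```

Request:
{"method": "jog_arm", "body": {
  "plan": [
    [0.08,0.09,0,0,-1],
    [0.15,0.18,0,0,-1],
    [0.22,0.26,0,0,-1],
    [0.29,0.34,0,0,-1],
    [0.36,0.42,0,0,-1],
    [0.43,0.51,0,0,-1],
    [0.5,0.59,0,0,-1],
    [0.57,0.67,0,0,-1],
    [0.64,0.75,0,0,-1],
    [0.71,0.84,0,0,-1],
    [0.71,0.84,0,0,-1]
  ]
}}

```text
time: 37.9
tool_pos: [0.5759, 0.3029, 0.0803]
tool_rot: [3.141, -0.001, 0.87]
contact_force: [0.2, 0.3, 0.1]
opening: 0.0439
grip_force: 3.0
```

```bash
python3 - <<'E'
from h import *
b=snap("scene","s9")[100:250,270:440]
cv2.imwrite("pics/m9.png",cv2.resize(b,(680,600),interpolation=cv2.INTER_CUBIC))
E
```

```text
(no output)
```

View pics/m9.png

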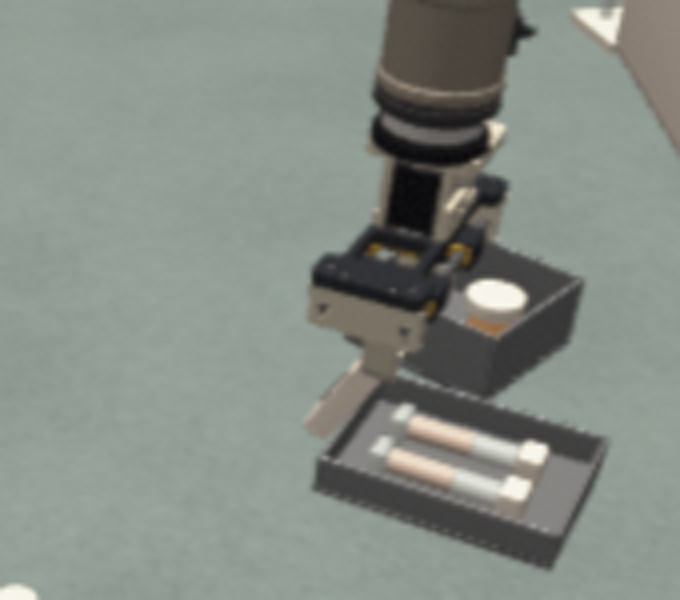

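The cassette now leans back past vertical: its lower end at (318,425) trails behind the fingers at (380,370). I'll lift it gently, back away and lay it down with the plain face under.

Request:
{"method": "jog_arm", "body": {
  "plan": [
    [0,0,0.12,0,-1],
    [0,0,0.25,0,-1],
    [0,0,0.38,0,-1],
    [0,0,0.5,0,-1],
    [0,0,0.5,0,-1]
  ]
}}

```text
time: 38.45
tool_pos: [0.5762, 0.3023, 0.1229]
tool_rot: [3.14, -0.004, 0.87]
contact_force: [-0.3, -0.9, -0.2]
opening: 0.0439
grip_force: 3.0
```

Request:
{"method": "jog_arm", "body": {
  "plan": [
    [-0.04,-0.05,0,0,-1],
    [-0.1,-0.12,0,0,-1],
    [-0.18,-0.2,0,0,-1],
    [-0.26,-0.3,0,0,-1],
    [-0.34,-0.4,0,0,-1],
    [-0.43,-0.5,0,0,-1],
    [-0.52,-0.6,0,0,-1],
    [-0.6,-0.7,0,0,-1],
    [-0.68,-0.79,0,0,-1],
    [-0.76,-0.87,0,0,-1]
  ]
}}

```text
time: 39.45
tool_pos: [0.5138, 0.2316, 0.1203]
tool_rot: [3.142, 0.0, 0.869]
contact_force: [0.4, 0.5, -0.7]
opening: 0.044
grip_force: 3.0
```

Request:
{"method": "jog_arm", "body": {
  "plan": [
    [-0.09,-0.1,0,0,-1],
    [-0.18,-0.2,0,0,-1],
    [-0.26,-0.3,0,0,-1],
    [-0.34,-0.4,0,0,-1],
    [-0.43,-0.5,0,0,-1],
    [-0.52,-0.6,0,0,-1],
    [-0.6,-0.7,0,0,-1],
    [-0.68,-0.78,0,0,-1],
    [-0.73,-0.84,0,0,-1],
    [-0.76,-0.87,0,0,-1],
    [-0.76,-0.87,0,0,-1]
  ]
}}

```text
time: 40.55
tool_pos: [0.4535, 0.1625, 0.1204]
tool_rot: [3.141, -0.0, 0.869]
contact_force: [0.1, 0.2, -0.8]
opening: 0.0441
grip_force: 3.0
```

```bash
python3 - <<'E'
from h import *
s=readout.observe();print(s["tool_pos"],np.degrees(s["tool_rot"]))
b=snap("scene","s10")[100:220,240:380]
cv2.imwrite("pics/m10.png",cv2.resize(b,(700,600),interpolation=cv2.INTER_CUBIC))
E
```

```text
[0.45345177 0.16250207 0.12042746] [ 1.79992219e+02 -6.78687887e-03  4.98122887e+01]
```

View pics/m10.png

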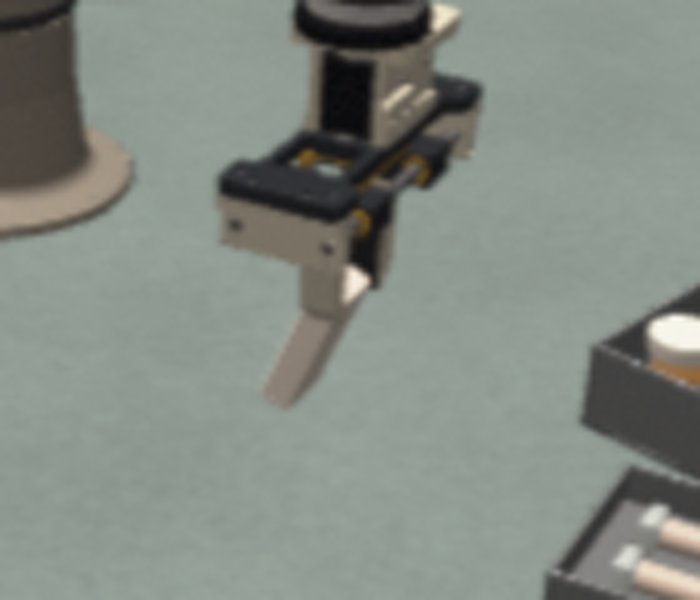

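It still leans back about 25°. I'll lay it down along an arc.

Request:
{"method": "jog_arm", "body": {
  "plan": [
    [0,0,-0.2,0,-1],
    [0,0,-0.4,0,-1],
    [0,0,-0.55,0,-1],
    [0,0,-0.67,0,-1],
    [0,0,-0.67,0,-1]
  ]
}}

```text
time: 41.1
tool_pos: [0.4535, 0.1629, 0.0659]
tool_rot: [-3.141, 0.001, 0.87]
contact_force: [-0.8, -0.4, -0.7]
opening: 0.0442
grip_force: 3.0
```

Request:
{"method": "jog_arm", "body": {
  "plan": [
    [0.05,0.06,-0.04,0,-1],
    [0.1,0.115,-0.09,0,-1],
    [0.19,0.22,-0.18,0,-1],
    [0.26,0.305,-0.3,0,-1],
    [0.32,0.38,-0.43,0,-1],
    [0.365,0.43,-0.58,0,-1],
    [0.39,0.46,-0.7,0,-1],
    [0.4,0.47,-0.75,0,-1],
    [0.4,0.47,-0.75,0,-1],
    [0.4,0.47,-0.75,0,0.3],
    [0.4,0.47,-0.75,0,0.3],
    [0.4,0.47,-0.75,0,0.3]
  ]
}}

```text
time: 42.3
tool_pos: [0.4858, 0.2002, 0.0072]
tool_rot: [3.141, -0.001, 0.87]
contact_force: [0.3, 0.1, -0.4]
opening: 0.059
grip_force: 0.0
```

Request:
{"method": "jog_arm", "body": {
  "plan": [
    [0,0,0.6,0,0.4],
    [0,0,1,0,0.4],
    [0.5,0.5,1,0,0.4],
    [1,1,1,0,0.4],
    [1,1,1,0,0.4],
    [1,1,1,0,0.4]
  ]
}}

```text
time: 42.9
tool_pos: [0.5665, 0.2816, 0.0867]
tool_rot: [3.141, -0.001, 0.871]
contact_force: [0.4, -0.5, -0.8]
opening: 0.0641
grip_force: 0.0
```

```bash
python3 - <<'E'
from h import *
s=readout.observe();print(s["tool_pos"],np.degrees(s["tool_rot"]))
a=snap("top","t11")[120:320,90:470];b=snap("scene","s11")[120:300,180:440]
cv2.imwrite("pics/m11.png",np.vstack([cv2.resize(b,(560,300)),cv2.resize(a,(560,295))]))
for n,f,roi in(("top","t11",(200,215,330,300)),("scene","s11",(250,160,350,215))):
    for c in blobs(cv2.imread(f"pics/{f}.png"),roi,(0,0,165),(180,70,255)):
        r=cv2.minAreaRect(c);print(n,r,np.round(plane(n,r[0],.02),3),[np.round(plane(n,p,.02)[:2],3).tolist() for p in cv2.boxPoints(r)])
E
```

```text
[0.56652222 0.28162386 0.08669833] [ 1.79958574e+02 -6.99135039e-02  4.99070079e+01]
top ((227.09902954101562, 265.4901123046875), (31.450807571411133, 16.393821716308594), 39.289405822753906) [0.462 0.174 0.02 ] [[0.472, 0.22], [0.506, 0.192], [0.451, 0.127], [0.418, 0.156]]
top ((324.0, 240.0), (30.0, 10.0), 90.0) [ 0.524 -0.087  0.02 ] [[0.565, -0.074], [0.564, -0.101], [0.484, -0.099], [0.484, -0.072]]
scene ((311.3398742675781, 190.51246643066406), (30.1854305267334, 10.201004981994629), 17.354022979736328) [0.467 0.174 0.02 ] [[0.461, 0.126], [0.408, 0.148], [0.473, 0.223], [0.522, 0.199]]
```

View pics/m11.png

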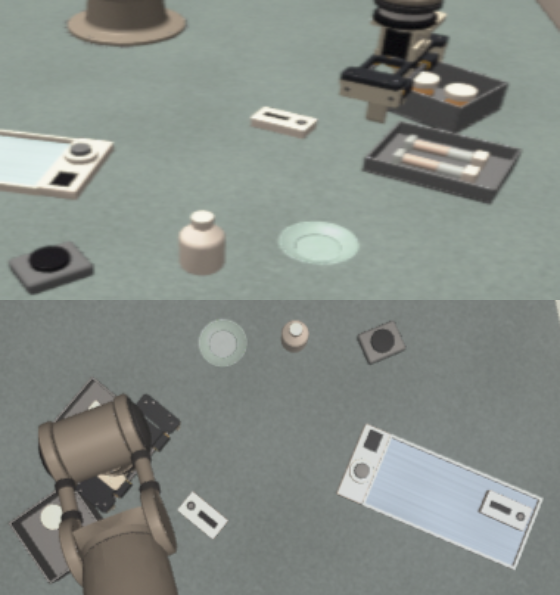

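C1 now lies window-up at (462,174), with its axis at 50°. I'll regrip it at the middle and place it.

Request:
{"method": "jog_arm", "body": {
  "plan": [
    [-0.65,-0.67,0,0,0.4],
    [-0.65,-0.67,0,0,0.4],
    [-0.65,-0.67,0,0,0.4]
  ],
  "squeeze": 12
}}

```text
time: 43.3
tool_pos: [0.5101, 0.2238, 0.0868]
tool_rot: [-3.14, 0.004, 0.868]
contact_force: [0.3, 0.3, -0.3]
opening: 0.0641
grip_force: 0.0
```

Request:
{"method": "jog_arm", "body": {
  "plan": [
    [-0.65,-0.67,0,0,0.4],
    [-0.65,-0.67,0,0,0.4],
    [-0.65,-0.67,0,0,0.4],
    [-0.65,-0.67,-0.5,0,0.4],
    [-0.65,-0.67,-1,0,0.4],
    [-0.65,-0.67,-1,0,0.4],
    [-0.65,-0.67,-1,0,-1],
    [-0.65,-0.67,-1,0,-1],
    [-0.65,-0.67,-1,0,-1],
    [-0.65,-0.67,-1,0,-1],
    [-0.65,-0.67,-1,0,-1]
  ]
}}

```text
time: 44.4
tool_pos: [0.463, 0.1735, 0.0086]
tool_rot: [3.139, -0.003, 0.87]
contact_force: [-0.5, 1.0, 6.8]
opening: 0.0439
grip_force: 12.0
```

Request:
{"method": "jog_arm", "body": {
  "plan": [
    [0,0,0.3,0,-1],
    [0,0,0.6,0,-1],
    [0,0,1,0,-1],
    [0,0,1,0,-1]
  ]
}}

```text
time: 44.8
tool_pos: [0.4642, 0.1738, 0.091]
tool_rot: [3.136, -0.007, 0.87]
contact_force: [0.6, -0.4, -1.1]
opening: 0.0443
grip_force: 12.0
```

Request:
{"method": "jog_arm", "body": {
  "plan": [
    [0.074,-0.85,0,0.18,-1],
    [0.074,-0.85,0,0.18,-1],
    [0.074,-0.85,0,0.18,-1]
  ]
}}

```text
time: 45.1
tool_pos: [0.4674, 0.1029, 0.0866]
tool_rot: [3.141, 0.001, 1.154]
contact_force: [0.0, -0.9, -0.2]
opening: 0.0438
grip_force: 12.0
```

Request:
{"method": "jog_arm", "body": {
  "plan": [
    [0.074,-0.85,0,0,-1],
    [0.074,-0.85,0,0,-1],
    [0.074,-0.85,0,0,-1]
  ]
}}

```text
time: 45.4
tool_pos: [0.4736, 0.0357, 0.0866]
tool_rot: [3.141, 0.0, 1.148]
contact_force: [0.8, 1.6, -1.1]
opening: 0.0438
grip_force: 12.0
```

Request:
{"method": "jog_arm", "body": {
  "plan": [
    [0.074,-0.85,0,0,-1],
    [0.074,-0.85,0,0,-1],
    [0.074,-0.85,0,0,-1]
  ]
}}

```text
time: 45.7
tool_pos: [0.4797, -0.0316, 0.0866]
tool_rot: [3.141, -0.0, 1.149]
contact_force: [-0.2, -0.4, -1.1]
opening: 0.044
grip_force: 12.0
```

Request:
{"method": "jog_arm", "body": {
  "plan": [
    [0.074,-0.85,0,0,-1],
    [0.074,-0.85,0,0,-1],
    [0.074,-0.85,0,0,-1]
  ]
}}

```text
time: 46.0
tool_pos: [0.4857, -0.0992, 0.0866]
tool_rot: [3.141, -0.0, 1.15]
contact_force: [-0.0, 0.5, -1.2]
opening: 0.0437
grip_force: 12.0
```

Request:
{"method": "jog_arm", "body": {
  "plan": [
    [0.074,-0.85,0,0,-1],
    [0.074,-0.85,0,0,-1],
    [0.074,-0.85,0,0,-1]
  ]
}}

```text
time: 46.3
tool_pos: [0.4917, -0.1668, 0.0866]
tool_rot: [3.141, -0.0, 1.15]
contact_force: [0.9, 0.7, -0.7]
opening: 0.0436
grip_force: 12.0
```

Request:
{"method": "jog_arm", "body": {
  "plan": [
    [0.074,-0.85,0,0,-1],
    [0.074,-0.85,0,0,-1],
    [0.074,-0.85,0,0,-1],
    [0.074,-0.85,0,0,-1],
    [0.074,-0.85,0,0,-1]
  ]
}}

```text
time: 46.8
tool_pos: [0.4969, -0.2327, 0.0865]
tool_rot: [-3.14, -0.001, 1.154]
contact_force: [-0.4, -0.2, -0.7]
opening: 0.0437
grip_force: 12.0
```

Request:
{"method": "jog_arm", "body": {
  "plan": [
    [0,0,-0.4,0,-1],
    [0,0,-0.75,0,-1],
    [0,0,-0.9,0,-1],
    [0,0,-0.9,0,-1],
    [0,0,-0.9,0,0.3],
    [0,0,-0.9,0,0.3],
    [0,0,-0.9,0,0.3],
    [0,0,-0.9,0,0.3],
    [0,0,-0.3,0,0.3],
    [0,0,0.2,0,0.3],
    [0,0,0.2,0,0.3]
  ]
}}

```text
time: 47.9
tool_pos: [0.5, -0.2368, 0.1084]
tool_rot: [3.131, 0.002, 1.152]
contact_force: [0.8, -0.2, -1.5]
opening: 0.0596
grip_force: 0.0
```

Request:
{"method": "jog_arm", "body": {
  "plan": [
    [0.6,0.5,0,0,-1],
    [1,1,0,0,-1],
    [1,1,0,0,-1],
    [1,1,0,0,-1]
  ]
}}

```text
time: 48.3
tool_pos: [0.5776, -0.1531, 0.102]
tool_rot: [-3.141, 0.0, 1.156]
contact_force: [-0.8, -0.6, 0.3]
opening: 0.032
grip_force: 0.0
```

Request:
{"method": "jog_arm", "body": {
  "plan": [
    [1,1,0,0,-1],
    [1,1,0,0,-1],
    [1,1,0,0,-1],
    [1,1,0,0,-1]
  ]
}}

```text
time: 48.7
tool_pos: [0.657, -0.0746, 0.1019]
tool_rot: [-3.141, 0.001, 1.154]
contact_force: [0.7, -0.2, 1.0]
opening: 0.0017
grip_force: 0.0
```

```bash
python3 - <<'E'
from h import *
s=readout.observe();print(s["tool_pos"],np.degrees(s["tool_rot"]))
a=snap("top","t12")[120:320,90:470];b=snap("scene","s12")[150:270,90:310]
cv2.imwrite("pics/m12.png",np.vstack([cv2.resize(b,(560,305)),cv2.resize(a,(560,295))]))
E
```

```text
[ 0.65699873 -0.07464316  0.10191055] [-1.79951724e+02  3.38727349e-02  6.61290620e+01]
```

View pics/m12.png

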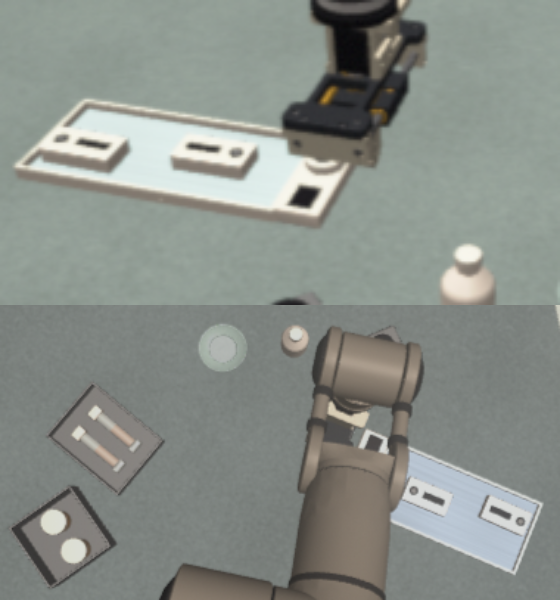

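Both cassettes lie flat and window-up in the tray, at (90,145) and (215,152) in the upper view. Now the button at (535,-115).

Request:
{"method": "jog_arm", "body": {
  "plan": [
    [-0.76,-0.25,0,0,-1],
    [-0.76,-0.25,0,0,-1],
    [-0.76,-0.25,0,0,-1],
    [-0.76,-0.25,0,0,-1]
  ]
}}

```text
time: 49.2
tool_pos: [0.5963, -0.0965, 0.1035]
tool_rot: [3.14, -0.0, 1.15]
contact_force: [-0.0, -0.1, 0.2]
opening: 0.0008
grip_force: 0.0
```

Request:
{"method": "jog_arm", "body": {
  "plan": [
    [-0.76,-0.25,0,0,-1],
    [-0.76,-0.25,0,0,-1],
    [-0.76,-0.25,0,0,-1],
    [-0.76,-0.25,-0.3,0,-1],
    [-0.76,-0.25,-0.6,0,-1],
    [-0.76,-0.25,-0.75,0,-1],
    [-0.76,-0.25,-0.75,0,-1]
  ]
}}

```text
time: 49.9
tool_pos: [0.536, -0.1147, 0.0416]
tool_rot: [-3.14, -0.0, 1.153]
contact_force: [-1.1, 0.1, 2.0]
opening: 0.0002
grip_force: 0.8
```

Request:
{"method": "jog_arm", "body": {
  "plan": [
    [0,0,-0.03,0,-1],
    [0,0,-0.06,0,-1],
    [0,0,-0.09,0,-1],
    [0,0,-0.09,0,-1]
  ]
}}

```text
time: 50.3
tool_pos: [0.5365, -0.1149, 0.0364]
tool_rot: [3.139, -0.0, 1.152]
contact_force: [0.4, 2.2, 5.0]
opening: 0.0007
grip_force: 2.4
```

Request:
{"method": "jog_arm", "body": {
  "plan": [
    [0,0,-0.03,0,-1],
    [0,0,-0.05,0,-1],
    [0,0,-0.05,0,-1]
  ]
}}

```text
time: 50.6
tool_pos: [0.5366, -0.115, 0.0357]
tool_rot: [3.137, -0.0, 1.153]
contact_force: [-8.2, 4.1, 31.4]
opening: 0.0007
grip_force: 16.0
```

The force rose to 5 N over about 6 mm and then met the stop, so the button went fully down. I'll let it go and retreat.

Request:
{"method": "jog_arm", "body": {
  "plan": [
    [0,0,0.2,0,-1],
    [0,0,0.6,0,-1],
    [0,0,1,0,-1],
    [0,0,1,0,-1]
  ]
}}

```text
time: 51.0
tool_pos: [0.5382, -0.1159, 0.1161]
tool_rot: [3.132, -0.0, 1.153]
contact_force: [0.6, -0.7, -1.1]
opening: 0.0005
grip_force: 0.0
```

Request:
{"method": "jog_arm", "body": {
  "plan": [
    [-0.6,1,0.8,0,-1],
    [-0.6,1,0.8,0,-1],
    [-0.6,1,0.8,0,-1],
    [-0.6,1,0.8,0,-1]
  ]
}}

```text
time: 51.4
tool_pos: [0.4876, -0.0341, 0.1765]
tool_rot: [3.139, -0.0, 1.155]
contact_force: [0.7, -1.5, 0.3]
opening: 0.0004
grip_force: 0.0
```

Request:
{"method": "jog_arm", "body": {
  "plan": [
    [-0.6,1,0,0,-1],
    [-0.6,1,0,0,-1],
    [-0.6,1,0,0,-1],
    [-0.6,1,0,0,-1],
    [-0.6,1,0,0,-1],
    [-0.6,1,0,0,-1]
  ]
}}

```text
time: 52.0
tool_pos: [0.4403, 0.044, 0.1751]
tool_rot: [-3.141, 0.0, 1.151]
contact_force: [0.4, -0.1, 0.4]
opening: 0.0005
grip_force: 0.0
```

```bash
python3 - <<'E'
from h import *
a=snap("top","t13")[120:320,90:470];b=snap("scene","s13")[150:270,90:430]
cv2.imwrite("pics/m13.png",np.vstack([cv2.resize(b,(700,247)),cv2.resize(a,(700,350))]))
E
```

```text
(no output)
```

View pics/m13.png

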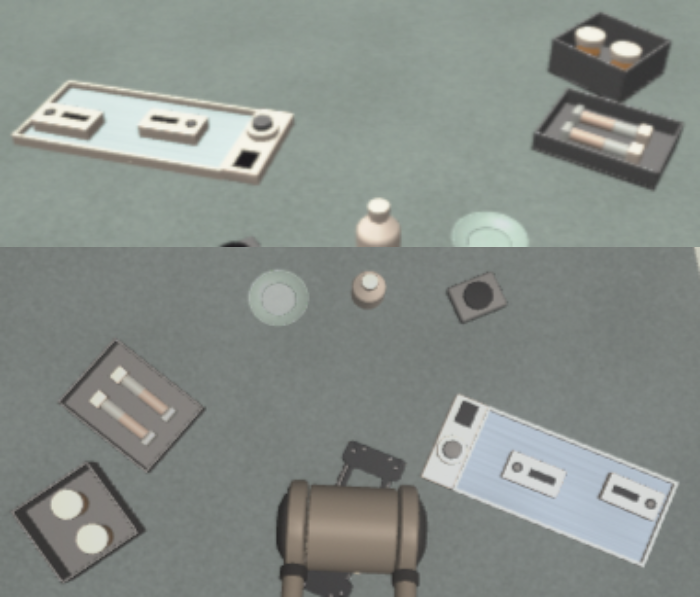

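Compared with the earlier picture, C3 has moved about 3 cm towards the tray's far end, probably the announced knock. I'll check that it still lies on the floor and not on the rim.

```bash
python3 - <<'E'
from h import *
im=cv2.imread("pics/t13.png");c=np.array([.478,-.281]);u=np.array([.407,.914]);v=np.array([.914,-.407])
im0=cv2.imread("pics/top0.png")
for f in("t6","t11","t13"):
    d=cv2.absdiff(cv2.imread(f"pics/{f}.png"),im0).max(2);m=np.zeros_like(d);m[235:295,350:465]=(d[235:295,350:465]>12)*255
    m=cv2.morphologyEx(m,cv2.MORPH_CLOSE,np.ones((5,5)))
    for k in cv2.findContours(m,0,1)[0]:
        if cv2.contourArea(k)>200:
            r=cv2.minAreaRect(k);P=[plane("top",p,.026)[:2]-c for p in cv2.boxPoints(r)];p=plane("top",r[0],.026)[:2]-c
            print(f,np.round(r[1],1),round(r[2],1),"local y,x",np.round([p@u,p@v],3),[np.round([q@u,q@v],3).tolist() for q in P])
a=im[225:305,350:470];b=cv2.imread("pics/s13.png")[180:240,90:240]
cv2.imwrite("pics/m14.png",np.vstack([cv2.resize(a,(480,320),interpolation=cv2.INTER_CUBIC),cv2.resize(b,(480,192),interpolation=cv2.INTER_CUBIC)]))
E
```

```text
t6 [34. 21.] 90.0 local y,x [ 0.07  -0.091] [[0.113, -0.06], [0.061, -0.038], [0.028, -0.121], [0.079, -0.143]]
t6 [34.7 17.8] 24.0 local y,x [-0.068 -0.002] [[-0.022, -0.024], [-0.024, 0.023], [-0.115, 0.021], [-0.113, -0.026]]
t11 [34.7 17.9] 24.0 local y,x [-0.091  0.02 ] [[-0.045, -0.003], [-0.047, 0.045], [-0.138, 0.042], [-0.136, -0.005]]
t13 [34.9 17.8] 24.0 local y,x [-0.091  0.019] [[-0.044, -0.003], [-0.046, 0.044], [-0.138, 0.042], [-0.136, -0.005]]
t13 [33.8 17.7] 22.6 local y,x [ 0.052 -0.004] [[0.097, -0.028], [0.097, 0.02], [0.007, 0.02], [0.008, -0.028]]
```

View pics/m14.png

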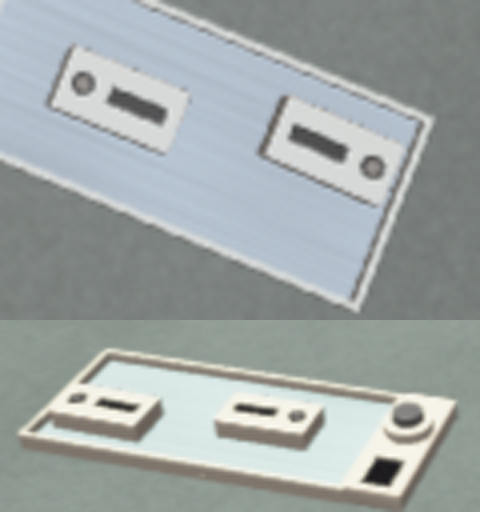

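The knocked C3 is still inside the rim: it spans local y -138 to -45 mm and x -5 to 45 mm, and it lies flat and window-up. Everything is in place, so I'm handing in.

```bash
python3 -c "
from cell import ticket;print(ticket.hand_in())"
```

```text
the job is handed in; nothing more can be done
None
```

I handed the job in at about 52 s of robot time; no verdict came back. The two cassettes present lie flat and window-up in the incubator (one turned over), then the start button was pressed fully down and let go; both tubes are in the long tray, both jars stand in the box, and the rinse bottle, timer and dish were left alone.

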